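# Trip the stone drop box and weigh its drawer

## Robot

A 6-joint arm with a two-finger parallel gripper is mounted at the origin on a cart in front of the work surface, level with it; the furniture and walls round the work are solid. World frame = base frame: x ahead of the robot, y to its left, z up, the work surface at z = 0. Lengths are in m, angles in degrees, forces in N, time in s.
With the tool pointing down it reaches from about 0.35 to 0.875 m from the base axis. Payload 4.2 kg.
Tool frame: the origin (TCP) lies between the finger pads; the fingertips stand 17 mm ahead of it and the grasp point (between the pads) lies 2 mm behind it; z points along the fingers, y is the line along which they close (so a half turn about z gives the same grasp; the last joint's range is limited). The gripper opens to 87 mm and grips with 3 to 60 N. Pads are 19 mm wide; open, the fingers measure 117 mm over their backs; the gripper's body (75 mm by 190 mm) begins 51 mm behind the grasp point.
Start: joints at [-50.386, 22.042, 0.453, 0, -68.411, -14.817], TCP at [0.262, -0.567, 0.24] pointing down, gripper open.
Joint ranges: [-179.83, 179.83], [-69.29, 118.12], [-61.27, 80.66], [-181.25, 117.63], [-171.15, -9.14], [-177.46, 177.46]. Speed limits (degrees/s): [159.86, 159.86, 180, 180, 180, 180].

## Interface

Orientations are given as a 3x3 rotation matrix whose columns are the frame's x, y, z axes.
In Python, from station import sense, capture, r, masks_of gives the robot as it stands.
- The arm moves only by the tool apply_moves, never from a script. Its argument "steps" is a list that holds one entry, the list of rows, each a list of 7 numbers: the opening, from 0 (shut) to 1 (fully open), then the shift along the tool's x, y, z in mm, then the turn, a rotation vector about the tool's x, y, z in rad. A call has 1 to 12 rows; each row shifts and turns the commanded pose from where the row before left it, along the tool's axes as they then stand; what a row does not reach is not made up. A row lasts 1/8 s, in which the tool goes at most 62.5 mm and 10.7 degrees, less where a joint would pass 70% of its speed; a pose out of reach is approached as far as the arm can. A call with a gripper value outside its range is refused whole. The fingers move at their own pace and stop on an object; the grip force is fixed at half the most. Time passes only in rows, so rows that do not move let the fingers close. It gives the time, the measured TCP pose, the force and the opening at its end, in the units of the state.
- sense(): the state, without advancing time (a new reading comes with each control period).
- capture(name): name is "scene" or "top"; returns a dict with "color" (400x640x3 uint8, red, green, blue), "vfov" (degrees; the focal length in pixels is half the picture's height over the tangent of half this angle, whatever the lens; pixels are square), "cx", "cy" (the principal point, pixels), "T" (4x4, takes a point from camera to world coordinates). Camera axes: x right, y down, z forward; pixel columns grow to the right and rows downward; lengths in m; the calibration is good to about 2 mm. A picture is of the moment at which its call begins. There is no depth.
- r.finish_job(): hands the job in, once; it reports no verdict.
Trained networks look in a picture, given as the dict that the camera call returned (one of the last four; its "shot" number tells which), for a name from the list of things; names that differ only in an ending like _2 or _b are one class to them, and where a whole thing is asked for, a point or a joint stands for the part that bears it (a point fixed in the world has none). Each returns a list of dicts, best first, with "confidence" (0 to 1); they miss things now and then, are a little off and sometimes report something else, mostly with a low value. They report only what shows in the picture. A call takes as long as a camera call.
- masks_of(picture, thing): "pixels" (400x640 bool, what is visible of it) and "box" ([left, top, width, height] in pixels, round what is visible of it).
The state is a dict: "time_s": time; "joints": joint angles; "joint_velocities": joint speeds; "effort": joint torques, N m; "tcp_pos": TCP position; "ee_rot": TCP orientation; "wrist_force": force on the tool from outside, world axes, zero at the start; "moment": the same for the moment, N m; "gripper_width": opening from 0.0 (shut) to 1.0 (fully open).
Only numpy, scipy, OpenCV 4.12 (cv2) and the standard library are available. Lean on these libraries where they do the work, as an engineer would, in place of code of your own. Each camera call takes 0.05 s, during which the arm holds its last target. There are 200 camera calls.

## Task

Push the blade of the red screwdriver into the brass-rimmed hole in the front of the steel drop box, feeling your way and without forcing it, until the hidden spring latch lets go and the drawer jumps out; then lay the screwdriver back down flat on the worktop. Draw the drawer right out of the box onto the worktop and let go of it there, then take it afresh across the sides of its body (the knob and front are only for pulling, not for lifting) and set it down flat in the middle of the balance pan. Keep the drawer level throughout so that no stone is spilled, and leave the glue bottle, paste jar and whetstone where they are.

Things in the scene. Friction and masses are not known exactly. Their poses are not given: they have to be found in the camera images.
- drop_box: Dark blue-grey steel drop box bolted to the worktop, 118 (x) x 84 (y) x 86 (z) mm, feet 18 mm out at each side. Origin: centre of its underside, z up. Its front face is 59 mm from the origin on the -x side, facing the robot. The drawer in the bottom of the front slides out on the worktop along the box's -x, once the latch is tripped; the latch springs back, and pulling alone does not open it.
- access_hole (a point): Mouth of the 8 mm round hole (brass rim) in the box's 3 mm front plate, 65 mm above the worktop; axes as the box, the hole runs level along +x. 38 mm in from the face stands the latch's sprung tail, 20 mm wide, from 12 mm above to 30 mm below hole level. Pushed 12 mm on (50 mm deep) with 4 to 10 N it lets go, and stops at 55 mm deep; a damped spring then pushes the drawer out about 17 mm.
- drawer: Drawer, 0.24 kg, stones in it: body 100 (x) x 56 (y) mm, side walls 30 mm high, back 22 mm. Origin: centre of the body's underside, x to its back, z up. Front panel 80 mm wide, 2 to 46 mm high, at x = -55 to -50 mm; a dark bar across the top at x = -34 mm, up to 40 mm high. Closed, its origin is 9.5 mm from the box's on the -x side, axes alike; drawn 100 mm out from there it is clear of the box.
- knob (a point): Centre of the polished steel ball knob, 18 mm in diameter, on the drawer's front panel: 15 mm in front of the panel (70 mm in front of the drawer's origin) and 24 mm above the drawer's underside. For pulling only: the drawer is lifted across its two side walls, near its middle.
- driver: Red-handled screwdriver, 0.06 kg, lying on the worktop. Origin under the middle of its length, 11 mm below its long axis when it lies as at the start, z up; the long axis is y: the handle (21 mm wide and high, 80 mm long) at y = +2 to +82 mm, the straight round blade (4.2 mm diameter) from there to y = -74 mm.
- driver_tip (a point): Tip of the screwdriver blade, on its axis (74 mm from the driver's origin along its -y, 11 mm above its underside). Same axes as the driver: the blade points along -y.
- balance: White bench balance, fixed, 160 (x) x 180 (y) mm, 34 mm high without the pan; display strip on its -x side. Origin at the centre of its underside.
- pan (a point): Middle of the upper face of the balance's flat steel pan, 124 (x) x 150 (y) mm, 43 mm above the worktop; same axes as the balance, z up.
- glue_bottle: White glue bottle with an orange cap, 30 mm in diameter, 93 mm high, standing; origin at the centre of its underside. A bystander.
- paste_jar: Black paste jar with a lid and a small brass knob, 59 mm in diameter, 40 mm high; origin at the centre of its underside. A bystander.
- oilstone: Two-colour whetstone, 28 x 100 x 14 mm, lying flat; origin at the centre of its underside. A bystander.

How it is judged:
By the outcome, as a careful person would: the job done as asked, in the order asked, and still so for the second after the job is handed in, with the robot touching nothing.
It also fails if it takes over 70 s, if anything falls off the work surface, if the arm or the gripper's body presses on something with over 40 N, if the wrist force passes 120 N, or if a joint passes its speed limit or range.

## Working session

There is one attempt and no reset: what is moved stays moved. The work goes in short steps, Python scripts to look and compute and a tool call to move; the robot and the scene stay as the last step left them, time stands still between calls to the robot, and variables do not carry over. Pictures are saved under pics/ and viewed, on a budget of 10 in all, crops included, one or two more only if the job needs it, and the job is handed in when it is done.

Besides the shell and the picture viewer there is one more tool, called after "Request:" as a command line: name --argument value ..., lists and objects as JSON in quotes. apply_moves: Moves the arm, as the interface text tells. Its arguments: {"type":"object","properties":{"steps":{"type":"array","items":{"type":"array","items":{"type":"array","items":{"type":"number"}}}}},"required":["steps"]}

```bash
mkdir -p pics; ls
cat > h.py <<'E'
import numpy as np, cv2
from station import sense, capture, r, masks_of
def K(c):
    f=200/np.tan(np.radians(c["vfov"])/2); return f,c["cx"],c["cy"]
def ray(c,u,v,z):
    f,cx,cy=K(c); d=c["T"][:3,:3]@np.array([(u-cx)/f,(v-cy)/f,1]); o=c["T"][:3,3]
    return o+d*(z-o[2])/d[2]
def proj(c,p):
    f,cx,cy=K(c); q=c["T"][:3,:3].T@(np.array(p)-c["T"][:3,3]); return f*q[0]/q[2]+cx,f*q[1]/q[2]+cy
def save(c,n,crop=None,s=1):
    im=c["color"]
    if crop: x,y,w,h=crop; im=im[y:y+h,x:x+w]
    cv2.imwrite("pics/"+n,cv2.resize(im,None,fx=s,fy=s,interpolation=cv2.INTER_CUBIC)[...,::-1])
E
python3 - <<'E'
from h import *
s=sense(); print(s)
a=capture("scene"); b=capture("top")
im=np.vstack([a["color"],b["color"]]); 
cv2.imwrite("pics/a.png",cv2.resize(im,(480*1,600))[...,::-1])
save(a,"scene.png",s=1.25); save(b,"top.png",s=1.25)
for c in(a,b):
    print(K(c),np.round(c["T"],3).tolist())
    for n in["drop_box","drawer","driver","driver_tip","balance","access_hole","knob","pan","glue_bottle","paste_jar","oilstone"]:
        try:
            for m in masks_of(c,n)[:2]: 
                p=m["pixels"]; yy,xx=np.nonzero(p); print(n,round(m["confidence"],2),m["box"],len(xx),(xx.mean().round(1),yy.mean().round(1)))
        except Exception as e: print(n,e)
E
```

```text
pics
{'time_s': 0.0, 'joints': array([-5.03851672e+01,  2.20903591e+01,  3.79932510e-01, -3.09490548e-02,
       -6.84104335e+01, -1.48177663e+01]), 'joint_velocities': array([ 0.01289477, -0.06585657,  0.04915331, -0.04580253,  0.05792334,
       -0.02209254]), 'effort': array([ 5.19967107e-04, -3.90664709e+01,  1.87410539e+01,  4.22009736e+00,
        1.09809585e-02, -1.72517030e-04]), 'tcp_pos': array([ 0.26192977, -0.56684195,  0.23845976]), 'ee_rot': array([[-9.07882491e-01, -4.19223645e-01, -9.58053038e-04],
       [-4.19224736e-01,  9.07880409e-01,  1.94519415e-03],
       [ 5.43262043e-05,  2.16764724e-03, -9.99997649e-01]]), 'wrist_force': array([-0.12602957, -0.48497571,  0.23598804]), 'moment': array([ 0.01453995, -0.0037392 , -0.00250379]), 'gripper_width': 0.9984508126043451}
(np.float64(420.06048072197206), 321.41926963797334, 197.42849596870337) [[-0.784, -0.394, 0.48, 0.065], [-0.621, 0.486, -0.615, 0.728], [0.008, -0.78, -0.626, 0.798], [0.0, 0.0, 0.0, 1.0]]
drop_box 0.9 [285.7, 163.7, 54.6, 53.2] 1689 (np.float64(310.5), np.float64(187.2))
drawer 0.84 [316.9, 192.5,
[... 1720 characters left out ...]
t64(249.9), np.float64(248.8))
driver_tip 0.73 [205.7, 160.6, 29.8, 19.6] 301 (np.float64(218.8), np.float64(170.2))
balance 0.85 [395.6, 205.6, 63.2, 53.9] 3117 (np.float64(425.1), np.float64(233.5))
access_hole 0.65 [321.4, 152.1, 43.5, 48.3] 1443 (np.float64(343.6), np.float64(177.4))
pan 0.64 [388.2, 158.7, 22.6, 17.8] 316 (np.float64(400.2), np.float64(166.5))
pan 0.56 [397.3, 206.0, 58.0, 56.6] 3268 (np.float64(425.0), np.float64(233.5))
glue_bottle 0.66 [259.8, 173.9, 8.5, 13.0] 91 (np.float64(262.5), np.float64(178.4))
paste_jar 0.62 [387.7, 153.9, 20.3, 21.0] 281 (np.float64(400.3), np.float64(166.3))
paste_jar 0.45 [260.2, 172.9, 8.0, 14.7] 89 (np.float64(262.5), np.float64(178.3))
```

Run:
```python
from h import *
a=capture("scene"); b=capture("top")
save(a,"s1.png",(170,130,290,180),2.75); save(b,"t1.png",(190,130,290,150),2.75)
```

```text
(no output)
```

View pics/s1.png

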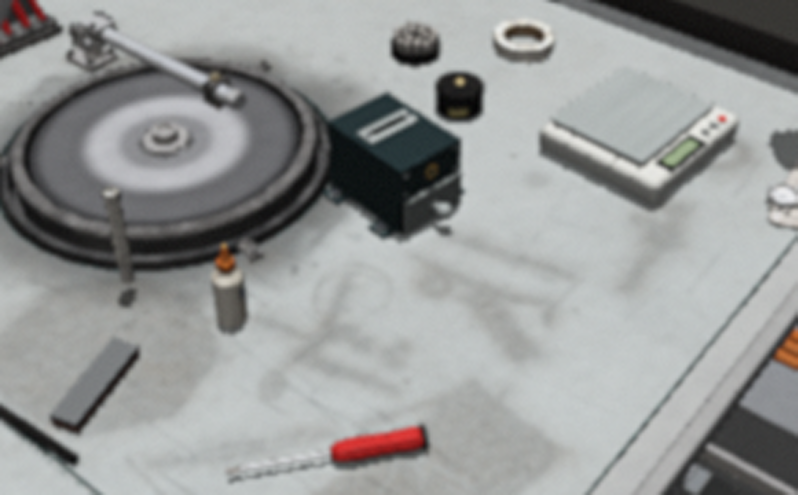

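View pics/t1.png

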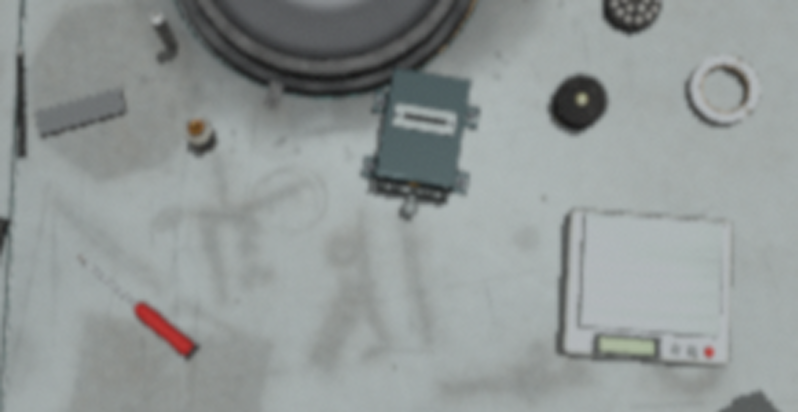

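```bash
cat >> h.py <<'E'
from scipy.optimize import minimize
def hullmask(c,pts,s=4):
    q=np.array([proj(c,p) for p in pts]); q=((q+.5)*s*16).astype(np.int32)
    m=np.zeros((400*s,640*s),np.uint8); cv2.fillConvexPoly(m,cv2.convexHull(q),255,shift=4)
    return cv2.resize(m,(640,400),interpolation=cv2.INTER_AREA)/255.
def place(x,y,yaw,P):
    P=np.array(P,float); c,s=np.cos(yaw),np.sin(yaw); return np.c_[x+c*P[:,0]-s*P[:,1],y+s*P[:,0]+c*P[:,1],P[:,2]]
def R2(c,s): pass
E
python3 - <<'E'
from h import *
a=capture("scene"); b=capture("top")
def comp(cs,n,s):
    ims=[]
    for c,(x,y,w,h) in cs: ims.append(cv2.resize(c["color"][y:y+h,x:x+w],None,fx=s,fy=s,interpolation=cv2.INTER_NEAREST))
    cv2.imwrite("pics/"+n,np.hstack(ims)[...,::-1])
comp([(a,(282,158,66,66)),(b,(312,146,66,66))],"box.png",6)
# red handle
P=[]
for c in(a,b):
    I=c["color"].astype(int); red=(I[...,0]-np.maximum(I[...,1],I[...,2]))>50
    x0,y0,x1,y1=(255,270,340,310) if c is a else (205,215,275,265)
    m=np.zeros_like(red); m[y0:y1,x0:x1]=1; red&=m
    yy,xx=np.nonzero(red); print(len(xx),xx.mean(),yy.mean(), ray(c,xx.mean(),yy.mean(),.011))
    w=np.array([ray(c,u,v,.011)[:2] for u,v in zip(xx,yy)]); d=np.linalg.svd(w-w.mean(0))[2][0]; print("dir",d,np.degrees(np.arctan2(d[1],d[0])), np.ptp((w-w.mean(0))@d))
    I=c["color"]
print("hole @z=.065 scene",ray(a,326.4,192.5,.065))
for n in["oilstone","glue_bottle","paste_jar"]:
    m=masks_of(b,n); 
    if m: bx=m[0]["box"]; print(n,ray(b,bx[0]+bx[2]/2,bx[1]+bx[3]/2,.02))
E
```

```text
268 306.84328358208955 291.04477611940297 [0.47743398 0.25111703 0.011     ]
dir [0.61274243 0.79028268] 52.211936587012175 0.08035406225235256
138 249.2246376811594 249.17391304347825 [0.47796656 0.2520275  0.011     ]
dir [-0.62696951 -0.77904379] -128.8268909403391 0.07793899996168274
hole @z=.065 scene [ 0.62990856 -0.0184286   0.065     ]
oilstone [0.72392784 0.34697623 0.02      ]
glue_bottle [0.69269407 0.21192576 0.02      ]
paste_jar [ 0.73610015 -0.2115303   0.02      ]
```

View pics/box.png

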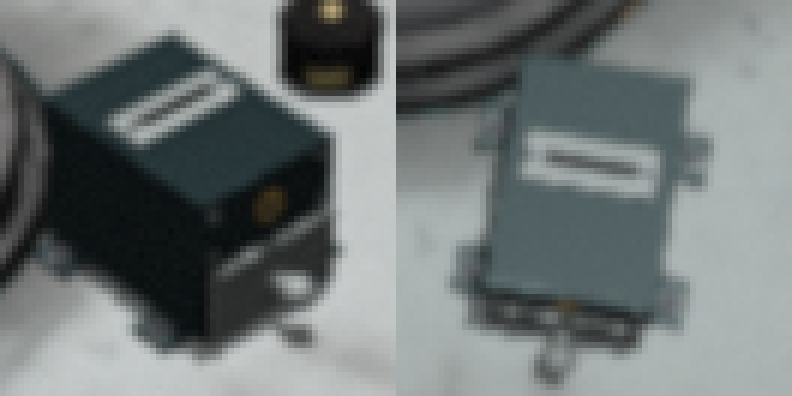

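Run:
```python
from h import *
from scipy.optimize import least_squares
a=capture("scene"); b=capture("top")
C={ 'FL':(-.059,.042,.086),'FR':(-.059,-.042,.086),'BL':(.059,.042,.086),'BR':(.059,-.042,.086),'fl':(-.059,.042,0),'H':(-.0595,0,.065),'K':(-.0795,0,.024)}
S=lambda x,y:(282+x/6-.5,158+y/6-.5); T=lambda x,y:(312+(x-396)/6-.5,146+y/6-.5)
A={'BL':None,'BR':S(173,36),'FR':S(332,137),'FL':S(207,208),'fl':S(207,347),'H':S(269,204),'K':S(296,285)}
# scene: which corner is at image back/right
A={'BR':S(173,36),'FR':S(332,137),'FL':S(207,208),'fl':S(207,347),'H':S(269,204),'K':S(296,285)}
B={'BL':T(524,58),'BR':T(690,80),'FR':T(648,318),'FL':T(484,292),'H':T(566,306),'K':T(549,362)}
def res(p,sets): return np.concatenate([np.subtract(proj(c,place(*p,[C[k]])[0]),q) for c,D in sets for k,q in D.items()])
for sets in([(a,A)],[(b,B)],[(a,A),(b,B)]):
    r_=least_squares(res,[.69,-.03,0],args=(sets,)); p=r_.x
    print(p[:2].round(4),np.degrees(p[2]).round(2),"hole",place(*p,[C['H']]).round(4)); print(r_.fun.reshape(-1,2).round(1).tolist())
# pure colour segmentation of top face, top view; rim
I=b["color"].astype(int); print(I[185,343],I[165,343],I[150,343],I[196:199,338:342].tolist())
print("tool rays"); print(ray(a,*A['H'],.065),ray(b,*B['H'],.065),ray(a,*A['K'],.024),ray(b,*B['K'],.024))
```

```text
[ 0.6904 -0.0308] -8.64 hole [[ 0.6315 -0.0218  0.065 ]]
[[-0.5, -0.9], [0.5, -0.6], [-0.4, -0.2], [-0.4, 0.1], [0.3, 0.2], [0.4, 1.1]]
[ 0.6892 -0.0282] -9.49 hole [[ 0.6305 -0.0184  0.065 ]]
[[-0.4, -0.6], [0.1, 0.6], [0.5, -0.1], [-0.7, -0.7], [-0.4, 0.8], [0.9, 0.0]]
[ 0.6894 -0.029 ] -9.01 hole [[ 0.6306 -0.0197  0.065 ]]
[[-0.4, -0.5], [0.4, -0.1], [-0.7, 0.2], [-0.6, 0.6], [0.2, 0.7], [0.2, 1.6], [-0.3, -0.5], [0.2, 0.4], [1.0, -0.2], [-0.3, -0.6], [0.1, 0.7], [1.4, 0.0]]
[ 83  98 100] [78 93 96] [60 61 61] [[[56, 55, 49], [70, 67, 54], [71, 67, 52], [63, 64, 54]], [[75, 75, 71], [74, 70, 58], [73, 64, 47], [64, 59, 46]], [[101, 107, 105], [80, 81, 79], [68, 68, 63], [68, 67, 63]]]
tool rays
[ 0.63288143 -0.02194667  0.065     ] [ 0.63281277 -0.01950596  0.065     ] [ 0.61575398 -0.02209467  0.024     ] [ 0.61084671 -0.01235105  0.024     ]
```

```bash
cat >> h.py <<'E'
from scipy.spatial.transform import Rotation as Ro
def Rdown(yaw_y,pitch=0):  # tool y at world angle yaw_y (deg), z down
    t=np.radians(yaw_y); y=np.array([np.cos(t),np.sin(t),0]); z=np.array([0,0,-1.]); return np.c_[np.cross(y,z),y,z]
def rows(p,yaw,n,grip,start=None,R0=None,keep=False):
    s=sense(); p0=s["tcp_pos"] if start is None else np.array(start); R=s["ee_rot"] if R0 is None else R0
    G=R if keep else Rdown(yaw); rv=Ro.from_matrix(R.T@G).as_rotvec()/n; d=(np.array(p)-p0)/n*1000; out=[]
    for i in range(n):
        out.append([grip]+[float(v) for v in (R.T@d).round(1)]+[float(v) for v in rv.round(3)]); R=R@Ro.from_rotvec(rv).as_matrix()
    print(out); return out
E
python3 - <<'E'
from h import *
b=capture("top"); print(ray(b,219,223.8,.011))
R0=rows([.42,-.1,.24],130,9,.6)
rows([.478,.2516,.12],141.5,9,.6,[.42,-.1,.24],Rdown(130))
E
```

```text
[0.55412192 0.34716366 0.011     ]
[[0.6, -37.7, 39.8, -0.0, 0.0, 0.0, -0.029], [0.6, -38.9, 38.7, -0.1, 0.0, 0.0, -0.029], [0.6, -40.0, 37.5, -0.1, 0.0, 0.0, -0.029], [0.6, -41.1, 36.3, -0.1, 0.0, 0.0, -0.029], [0.6, -42.1, 35.1, -0.1, 0.0, 0.0, -0.029], [0.6, -43.1, 33.8, -0.1, 0.0, 0.0, -0.029], [0.6, -44.1, 32.5, -0.1, 0.0, 0.0, -0.029], [0.6, -45.1, 31.2, -0.1, 0.0, 0.0, -0.029], [0.6, -46.0, 29.9, -0.1, 0.0, 0.0, -0.029]]
[[0.6, -30.0, 25.8, 13.3, 0.0, 0.0, -0.022], [0.6, -30.6, 25.1, 13.3, 0.0, 0.0, -0.022], [0.6, -31.2, 24.4, 13.3, 0.0, 0.0, -0.022], [0.6, -31.7, 23.7, 13.3, 0.0, 0.0, -0.022], [0.6, -32.2, 23.0, 13.3, 0.0, 0.0, -0.022], [0.6, -32.7, 22.3, 13.3, 0.0, 0.0, -0.022], [0.6, -33.2, 21.5, 13.3, 0.0, 0.0, -0.022], [0.6, -33.7, 20.8, 13.3, 0.0, 0.0, -0.022], [0.6, -34.1, 20.0, 13.3, 0.0, 0.0, -0.022]]
```

Request:
apply_moves --steps '[[[0.6,-38,40,0,0,0,-0.029],[0.6,-39,39,0,0,0,-0.029],[0.6,-40,37.5,0,0,0,-0.029],[0.6,-41,36,0,0,0,-0.029],[0.6,-42,35,0,0,0,-0.029],[0.6,-43,34,0,0,0,-0.029],[0.6,-44,32.5,0,0,0,-0.029],[0.6,-45,31,0,0,0,-0.029],[0.6,-46,30,0,0,0,-0.029]]]'

```text
time_s: 2.82
tcp_pos: [0.4213, -0.0983, 0.2401]
ee_rot: [[-0.768, -0.64, 0.001], [-0.64, 0.768, -0.0], [-0.001, -0.001, -1.0]]
wrist_force: [1.7, -0.2, -0.3]
gripper_width: 0.599
```

Request:
apply_moves --steps '[[[0.6,-30,26,13,0,0,-0.022],[0.6,-30.5,25,13,0,0,-0.022],[0.6,-31,24.5,13,0,0,-0.022],[0.6,-31.5,23.5,13,0,0,-0.022],[0.6,-32,23,13,0,0,-0.022],[0.6,-32.5,22.5,13,0,0,-0.022],[0.6,-33,21.5,13,0,0,-0.022],[0.6,-33.5,21,13,0,0,-0.022],[0.6,-34,20,13,0,0,-0.022],[0.6,0,0,0,0,0,0]]]'

```text
time_s: 4.08
tcp_pos: [0.4796, 0.2523, 0.1214]
ee_rot: [[-0.626, -0.78, -0.001], [-0.78, 0.626, -0.001], [0.001, 0.0, -1.0]]
wrist_force: [0.3, -1.1, 0.0]
gripper_width: 0.6
```

Run:
```python
from h import *
s=sense(); print(s["tcp_pos"],s["joints"].round(1),s["wrist_force"],s["gripper_width"])
rows([.478,.2516,.019],141.5,6,.6)
```

```text
[0.47960921 0.2523267  0.12143262] [ 44.9  20.8 -20.4   0.  -48.9 -83.7] [ 0.2608472  -1.09371181  0.0484034 ] 0.5998514885417093
[[0.6, 0.2, 0.1, 17.1, 0.0, -0.0, -0.001], [0.6, 0.2, 0.1, 17.1, 0.0, -0.0, -0.001], [0.6, 0.2, 0.1, 17.1, 0.0, -0.0, -0.001], [0.6, 0.3, 0.1, 17.1, 0.0, -0.0, -0.001], [0.6, 0.3, 0.1, 17.1, 0.0, -0.0, -0.001], [0.6, 0.3, 0.1, 17.1, 0.0, -0.0, -0.001]]
```

Request:
apply_moves --steps '[[[0.6,0.5,0,20,0,0,0],[0.6,0.5,0,20,0,0,0],[0.6,0.5,0,20,0,0,0],[0.6,0,0,20,0,0,0],[0.6,0,0,12,0,0,0],[0.6,0,0,10,0,0,0],[0.6,0,0,0,0,0,0],[0.1,0,0,0,0,0,0],[0.1,0,0,0,0,0,0],[0.1,0,0,0,0,0,0],[0.1,0,0,0,0,0,0],[0.1,0,0,0,0,0,0]]]'

```text
time_s: 5.58
tcp_pos: [0.4786, 0.2493, 0.0208]
ee_rot: [[-0.628, -0.778, 0.0], [-0.778, 0.628, 0.0], [-0.0, -0.0, -1.0]]
wrist_force: [-1.0, 1.2, 1.7]
gripper_width: 0.241
```

Run:
```python
from h import *
s=sense(); print(s["tcp_pos"],s["joints"].round(1),s["wrist_force"],s["gripper_width"])
c=capture("top"); save(c,"g.png",(200,190,80,75),7)
# target tool pose 40mm before the hole
t=np.radians(-9); d=np.array([np.cos(t),np.sin(t)]); H=np.array([.632,-.0205])
g=H-d*(.116+.040); print(g)
q=s["tcp_pos"]
rows([*q[:2],.15],0,3,.1,keep=True)
rows([*g,.12],81,10,.1,[*q[:2],.15],s["ee_rot"])
```

```text
[0.4785882  0.24928018 0.02080563] [ 44.7  28.9 -26.   -0.  -35.1 -83.6] [-1.02047647  1.24797791  1.73737328] 0.24060494353426942
[0.47792062 0.00390378]
[[0.1, -0.0, -0.0, -43.1, 0.0, 0.0, 0.0], [0.1, -0.0, -0.0, -43.1, 0.0, 0.0, 0.0], [0.1, -0.0, -0.0, -43.1, 0.0, 0.0, 0.0]]
[[0.1, 19.1, -15.4, 3.0, 0.0, 0.0, 0.105], [0.1, 17.4, -17.3, 3.0, 0.0, 0.0, 0.105], [0.1, 15.5, -19.0, 3.0, 0.0, 0.0, 0.105], [0.1, 13.4, -20.5, 3.0, 0.0, 0.0, 0.105], [0.1, 11.2, -21.8, 3.0, 0.0, 0.0, 0.105], [0.1, 8.9, -22.9, 3.0, 0.0, 0.0, 0.105], [0.1, 6.4, -23.7, 3.0, 0.0, 0.0, 0.105], [0.1, 3.9, -24.2, 3.0, 0.0, 0.0, 0.105], [0.1, 1.4, -24.5, 3.0, 0.0, 0.0, 0.105], [0.1, -1.2, -24.5, 3.0, 0.0, 0.0, 0.105]]
```

Request:
apply_moves --steps '[[[0.1,0,0,-20,0,0,0],[0.1,0,0,-45,0,0,0],[0.1,19,-15.5,-40,0,0,0.105],[0.1,17.5,-17,-15,0,0,0.105],[0.1,15.5,-19,0,0,0,0.105],[0.1,13.5,-20.5,0,0,0,0.105],[0.1,11,-22,0,0,0,0.105],[0.1,9,-23,3,0,0,0.105],[0.1,6.5,-23.5,5,0,0,0.105],[0.1,4,-24,7,0,0,0.105],[0.1,1.5,-24.5,10,0,0,0.105],[0.1,-1,-24.5,10,0,0,0.105]]]'

```text
time_s: 7.12
tcp_pos: [0.477, 0.0032, 0.1051]
ee_rot: [[-0.987, 0.161, -0.0], [0.161, 0.987, -0.0], [0.0, -0.0, -1.0]]
wrist_force: [-0.4, 0.5, -0.0]
gripper_width: 0.235
```

Run:
```python
from h import *
s=sense(); print(s["tcp_pos"],s["ee_rot"].round(3).tolist(),s["joints"].round(1),s["wrist_force"],s["gripper_width"])
rows([.4779,.0039,.0748],81,3,.1)
```

```text
[0.47701444 0.00320139 0.10513833] [[-0.987, 0.161, -0.0], [0.161, 0.987, -0.0], [0.0, -0.0, -1.0]] [  20.    16.5  -30.3   -0.   -43.2 -119.2] [-0.42571747  0.52746233 -0.03873017] 0.23530393721987988
[[0.1, -0.3, 0.3, 10.1, -0.0, -0.0, -0.002], [0.1, -0.3, 0.3, 10.1, -0.0, -0.0, -0.002], [0.1, -0.3, 0.3, 10.1, -0.0, -0.0, -0.002]]
```

Request:
apply_moves --steps '[[[0.1,-0.3,0.3,10,0,0,-0.002],[0.1,-0.3,0.3,10,0,0,-0.002],[0.1,-0.3,0.3,10,0,0,-0.002],[0.1,0,0,0,0,0,0]]]'

```text
time_s: 7.62
tcp_pos: [0.4778, 0.0052, 0.0746]
ee_rot: [[-0.989, 0.15, -0.002], [0.15, 0.989, -0.001], [0.002, -0.001, -1.0]]
wrist_force: [0.1, 0.6, -0.6]
gripper_width: 0.234
```

Run:
```python
from h import *
s=sense(); print(s["tcp_pos"],s["wrist_force"])
a=capture("scene"); b=capture("top")
ims=[cv2.resize(c["color"][y:y+h,x:x+w],None,fx=7,fy=7,interpolation=cv2.INTER_NEAREST) for c,(x,y,w,h) in((a,(300,175,56,70)),(b,(308,170,56,70)))]
cv2.imwrite("pics/al.png",np.hstack(ims)[...,::-1])
q=s["tcp_pos"]; x=-s["ee_rot"][:,0]; tip=q+x*.116; tip[2]-=.0098
print(tip,proj(a,tip),proj(b,tip), proj(a,[.632,-.0205,.065]),proj(b,[.632,-.0205,.065]))
```

```text
[0.47783799 0.00521611 0.0746356 ] [ 0.12386021  0.58373734 -0.55747568]
[ 0.59251778 -0.01223387  0.0646224 ] (np.float64(335.6522860749127), np.float64(198.89414583024706)) (np.float64(337.3052494299437), np.float64(210.03066926940326)) (np.float64(326.26575832191685), np.float64(191.86390933034437)) (np.float64(340.1694769637624), np.float64(196.77461694652445))
```

View pics/al.png

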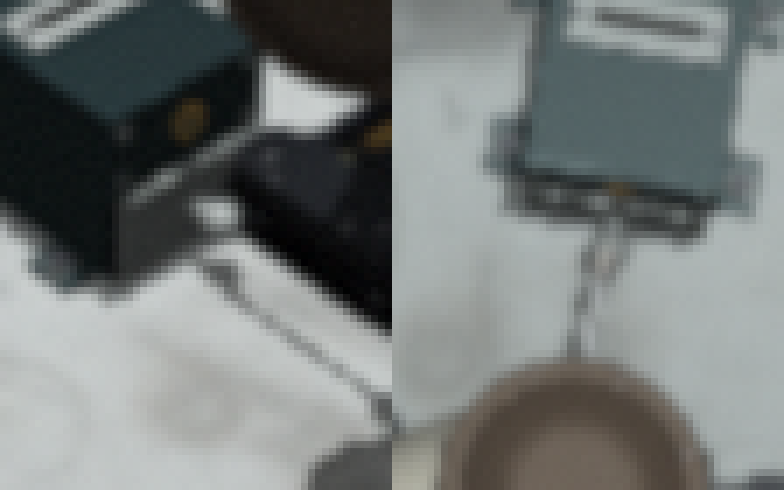

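Run:
```python
from h import *
P=[]
for i in range(6):
    b=capture("top"); s=sense(); P.append(s["tcp_pos"]); print(s["tcp_pos"].round(4),s["wrist_force"].round(2),s["ee_rot"][:2,0].round(4))
old=cv2.imread("pics/box.png")[...,::-1][3::6,3::6][:, 66:].astype(int)
new=b["color"][146:212,312:378].astype(int)
print((new-old).sum(2)[40:66,18:36])
```

```text
[0.4786 0.0052 0.0758] [ 0.31 -0.06 -0.41] [-0.9886  0.1508]
[0.4786 0.0052 0.0759] [-0.64 -0.57  0.48] [-0.9885  0.151 ]
[0.4786 0.0051 0.0759] [ 0.38 -0.66 -1.02] [-0.9885  0.1512]
[0.4785 0.005  0.0759] [-0.26 -0.51 -0.81] [-0.9885  0.1513]
[0.4785 0.005  0.0759] [-0.01  0.64 -0.49] [-0.9885  0.1514]
[0.4785 0.0049 0.0759] [ 0.95  0.22 -0.19] [-0.9884  0.1516]
[[   7    2    3    1   -2   -2    1    3    4   -3   -5    4    2   -2
     2    1    3    2]
 [   5    4    3   -2    1    0    0    3    3    2    3    4    2    4
     0    5    0    5]
 [   7    2    2    1    1    5    1    4    0   -2    2   -1    1    4
     2   -1   -1    1]
 [  -2    1    3    1    0    0    2    4    0    0    3   -2    2    1
     4   -2   -2   -4]
 [   4    7    2    5   -1    2   -3   -2    4   -1    1    1    3    6
    -1    1    2    4]
 [   1    3   -1    2    1   -2    0    0    0    1    0    0    2    1
     8    6    3    3]
 [   2    1    8    2    5    0    4    1    6   -2    3    5    5    2
     0   -1    0   -1]
 [   1    0    5    3    4   -2    1    2    2    4    0    2   -3   
[... 1036 characters left out ...]
2    1    3
     9    1   -1    1]
 [   2    0    7    7    2    5    7   15   18    5    1    7   -2    3
     4    5    2    1]
 [   5    3    2    4    4    1   12   33   42    6   -1    4    9    4
     3    3    3    3]
 [   3    2    2    0    3    7   32   81   83   20    0   -1    9    1
     2    3    2    5]
 [   7    4    4    2    5    3   43  115  122   35    5    1    3    2
     4    7    4    4]
 [   1    5    1    0   -1  -13   13   76   94   27    9    2    1    4
     3    2    5    5]
 [   1    4    2   -1  -23  -63  -39   24   20    6    4    8    5    4
     4    5    1    4]
 [   4    3    1   -6  -50 -120  -73   -1  -22   -8    3    7    4    7
     0    3    5    5]]
```

Request:
apply_moves --steps '[[[0.1,-9,0,1,0,0,0],[0.1,-9,0,0,0,0,0],[0.1,0,0,0,0,0,0],[0.1,0,0,0,0,0,0]]]'

```text
time_s: 8.52
tcp_pos: [0.4959, 0.002, 0.0743]
ee_rot: [[-0.988, 0.152, -0.001], [0.152, 0.988, -0.0], [0.001, -0.0, -1.0]]
wrist_force: [-0.3, 0.9, -0.8]
gripper_width: 0.238
```

```bash
cat > tip.py <<'E'
from h import *
b=capture("top"); s=sense(); print(s["tcp_pos"].round(4),s["wrist_force"].round(2),s["ee_rot"][:,0].round(4))
old=cv2.imread("pics/box.png")[...,::-1][3::6,3::6][:, 66:].astype(int)
new=b["color"][146:212,312:378].astype(int)
D=(new-old).sum(2)
for v in range(44,66):
    w=np.clip(D[v,18:36],12,None)-12; 
    if w.sum()>30:
        u=(w*np.arange(330,348)).sum()/w.sum(); print(146+v,int(w.sum()),round(u,2),ray(b,u,146+v,.065).round(4))
q=s["tcp_pos"]; 
for L in(.116,.125):
    t=q-s["ee_rot"][:,0]*L; t[2]=.065; print(t.round(4),np.round(proj(b,t),2))
# rim refine
I=old; w=np.clip(I[...,0]-I[...,2]-4,0,None)[46:56,22:36]; yy,xx=np.mgrid[146+46:146+56,312+22:312+36]; print("rim",(w*xx).sum()/w.sum(),(w*yy).sum()/w.sum()); print(w)
E
python3 tip.py
```

```text
[0.4958 0.002  0.0744] [-0.62 -0.    0.19] [-9.884e-01  1.519e-01  5.000e-04]
199 159 339.26 [ 0.6253 -0.0178  0.065 ]
200 329 339.03 [ 0.6223 -0.0172  0.065 ]
201 251 338.71 [ 0.6193 -0.0162  0.065 ]
202 158 338.51 [ 0.6164 -0.0157  0.065 ]
203 76 338.76 [ 0.6134 -0.0164  0.065 ]
206 39 338.0 [ 0.6044 -0.0142  0.065 ]
207 158 337.76 [ 0.6015 -0.0135  0.065 ]
208 244 337.82 [ 0.5985 -0.0137  0.065 ]
209 175 337.9 [ 0.5955 -0.014   0.065 ]
[ 0.6105 -0.0156  0.065 ] [338.49 203.97]
[ 0.6194 -0.017   0.065 ] [338.96 200.98]
rim 339.97752808988764 196.6067415730337
[[ 0  0  0  0  0  0  0  0  0  0  0  0  0  0]
 [ 0  0  0  0  0  0  0  0  0  0  0  0  0  0]
 [ 0  0  0  0  0  0  0  0  0  0  0  0  0  0]
 [ 0  0  0  0  0  0  0  0  0  0  0  0  0  0]
 [ 0  0  0  0  3 13 15  6  0  0  0  0  0  0]
 [ 0  0  0  0  0 11 21 14  4  0  0  0  0  0]
 [ 0  0  0  0  0  0  2  0  0  0  0  0  0  0]
 [ 0  0  0  0  0  0  0  0  0  0  0  0  0  0]
 [ 0  0  0  0  0  0  0  0  0  0  0  0  0  0]
 [ 0  0  0  0  0  0  0  0  0  0  0  0  0  0]]
```

Request:
apply_moves --steps '[[[0.1,0,-1.2,0,0,0,0],[0.1,-3,0,0,0,0,0],[0.1,-3,0,0,0,0,0],[0.1,0,0,0,0,0,0]]]'

```text
time_s: 9.07
tcp_pos: [0.5022, 0.0, 0.0746]
ee_rot: [[-0.988, 0.152, 0.0], [0.152, 0.988, 0.0], [-0.0, 0.0, -1.0]]
wrist_force: [0.1, 0.8, -0.8]
gripper_width: 0.243
```

Request:
apply_moves --steps '[[[0.1,-2,0,0,0,0,0],[0.1,-2,0,0,0,0,0],[0.1,0,0,0,0,0,0]]]'

```text
time_s: 9.45
tcp_pos: [0.506, -0.0006, 0.0745]
ee_rot: [[-0.988, 0.152, 0.0], [0.152, 0.988, 0.0], [-0.0, 0.0, -1.0]]
wrist_force: [0.9, 0.1, -1.0]
gripper_width: 0.238
```

Request:
apply_moves --steps '[[[0.1,-2,0,0,0,0,0],[0.1,-1,0,0,0,0,0],[0.1,0,0,0,0,0,0]]]'

```text
time_s: 9.82
tcp_pos: [0.5088, -0.0011, 0.0745]
ee_rot: [[-0.988, 0.152, 0.0], [0.152, 0.988, 0.0], [-0.0, 0.0, -1.0]]
wrist_force: [1.0, 0.2, -1.0]
gripper_width: 0.237
```

```bash
python3 tip.py | head -8
```

```text
[ 0.5087 -0.0011  0.0745] [-0.19  1.   -1.78] [-9.884e-01  1.517e-01  1.000e-04]
196 53 339.68 [ 0.6343 -0.019   0.065 ]
197 271 339.82 [ 0.6313 -0.0195  0.065 ]
198 323 339.74 [ 0.6283 -0.0192  0.065 ]
199 302 339.61 [ 0.6253 -0.0189  0.065 ]
200 288 339.38 [ 0.6223 -0.0182  0.065 ]
201 160 339.06 [ 0.6194 -0.0173  0.065 ]
202 101 338.86 [ 0.6164 -0.0167  0.065 ]
```

Request:
apply_moves --steps '[[[0.1,-2,0,0,0,0,0],[0.1,-2,0,0,0,0,0],[0.1,0,0,0,0,0,0]]]'

```text
time_s: 10.25
tcp_pos: [0.5129, -0.0017, 0.0746]
ee_rot: [[-0.988, 0.152, 0.0], [0.152, 0.988, 0.0], [-0.0, 0.0, -1.0]]
wrist_force: [-0.3, -0.4, -0.8]
gripper_width: 0.236
```

Request:
apply_moves --steps '[[[0.1,-2,0,0,0,0,0],[0.1,-2,0,0,0,0,0],[0.1,0,0,0,0,0,0]]]'

```text
time_s: 10.62
tcp_pos: [0.5169, -0.0023, 0.0746]
ee_rot: [[-0.988, 0.152, 0.0], [0.152, 0.988, 0.0], [-0.0, 0.0, -1.0]]
wrist_force: [-0.2, -0.4, -0.0]
gripper_width: 0.234
```

Request:
apply_moves --steps '[[[0.1,-2,0,0,0,0,0],[0.1,-2,0,0,0,0,0],[0.1,0,0,0,0,0,0]]]'

```text
time_s: 11.0
tcp_pos: [0.5208, -0.0029, 0.0746]
ee_rot: [[-0.988, 0.152, 0.0], [0.152, 0.988, 0.0], [-0.0, 0.0, -1.0]]
wrist_force: [0.4, 0.4, -1.0]
gripper_width: 0.235
```

```bash
python3 tip.py | head -8
```

```text
[ 0.5207 -0.0029  0.0745] [-0.29  0.29 -0.47] [-0.9884  0.1517  0.    ]
196 63 339.98 [ 0.6343 -0.0199  0.065 ]
197 278 339.92 [ 0.6313 -0.0198  0.065 ]
198 373 339.88 [ 0.6283 -0.0197  0.065 ]
199 344 339.74 [ 0.6253 -0.0192  0.065 ]
200 256 339.52 [ 0.6223 -0.0186  0.065 ]
[ 0.6353 -0.0205  0.065 ] [340.17 195.66]
[ 0.6442 -0.0218  0.065 ] [340.64 192.7 ]
```

Request:
apply_moves --steps '[[[0.1,-2.5,0,0,0,0,0],[0.1,-2.5,0,0,0,0,0],[0.1,-2.5,0,0,0,0,0],[0.1,-2.5,0,0,0,0,0],[0.1,0,0,0,0,0,0]]]'

```text
time_s: 11.68
tcp_pos: [0.5307, -0.0044, 0.0745]
ee_rot: [[-0.988, 0.152, 0.0], [0.152, 0.988, 0.0], [-0.0, 0.0, -1.0]]
wrist_force: [0.3, 0.3, -0.9]
gripper_width: 0.241
```

Request:
apply_moves --steps '[[[0.1,-2.5,0,0,0,0,0],[0.1,-2.5,0,0,0,0,0],[0.1,-2.5,0,0,0,0,0],[0.1,-2.5,0,0,0,0,0],[0.1,0,0,0,0,0,0]]]'

```text
time_s: 12.3
tcp_pos: [0.5406, -0.0059, 0.0745]
ee_rot: [[-0.988, 0.152, 0.0], [0.152, 0.988, 0.0], [-0.0, 0.0, -1.0]]
wrist_force: [0.0, 0.3, -0.4]
gripper_width: 0.24
```

Request:
apply_moves --steps '[[[0.1,-2,0,0,0,0,0],[0.1,-2,0,0,0,0,0],[0.1,0,0,0,0,0,0]]]'

```text
time_s: 12.68
tcp_pos: [0.5445, -0.0065, 0.0745]
ee_rot: [[-0.988, 0.152, 0.0], [0.152, 0.988, -0.0], [-0.0, 0.0, -1.0]]
wrist_force: [-1.4, 0.5, -0.8]
gripper_width: 0.238
```

Request:
apply_moves --steps '[[[0.1,-2,0,0,0,0,0],[0.1,-2,0,0,0,0,0],[0.1,0,0,0,0,0,0]]]'

```text
time_s: 13.05
tcp_pos: [0.5485, -0.0071, 0.0745]
ee_rot: [[-0.988, 0.152, 0.0], [0.152, 0.988, -0.0], [-0.0, 0.0, -1.0]]
wrist_force: [0.1, 0.6, 0.6]
gripper_width: 0.241
```

Request:
apply_moves --steps '[[[0.1,-2,0,0,0,0,0],[0.1,-2,0,0,0,0,0],[0.1,0,0,0,0,0,0]]]'

```text
time_s: 13.42
tcp_pos: [0.5524, -0.0077, 0.0745]
ee_rot: [[-0.988, 0.152, 0.0], [0.152, 0.988, 0.0], [-0.0, 0.0, -1.0]]
wrist_force: [-0.6, -0.0, -0.3]
gripper_width: 0.241
```

Request:
apply_moves --steps '[[[0.1,-2,0,0,0,0,0],[0.1,-2,0,0,0,0,0],[0.1,0,0,0,0,0,0]]]'

```text
time_s: 13.8
tcp_pos: [0.5539, -0.0085, 0.074]
ee_rot: [[-0.988, 0.152, -0.005], [0.152, 0.988, -0.0], [0.005, -0.001, -1.0]]
wrist_force: [-6.1, 2.2, 1.7]
gripper_width: 0.24
```

Request:
apply_moves --steps '[[[0.1,-2,0,0,0,0,0],[0.1,-1,0,0,0,0,0],[0.1,0,0,0,0,0,0]]]'

```text
time_s: 14.18
tcp_pos: [0.5564, -0.0089, 0.0738]
ee_rot: [[-0.988, 0.152, -0.006], [0.152, 0.988, -0.001], [0.006, -0.001, -1.0]]
wrist_force: [-6.9, 1.5, 3.0]
gripper_width: 0.237
```

Request:
apply_moves --steps '[[[0.1,-2,0,0,0,0,0],[0.1,-2,0,0,0,0,0],[0.1,0,0,0,0,0,0]]]'

```text
time_s: 14.55
tcp_pos: [0.5602, -0.0095, 0.0737]
ee_rot: [[-0.988, 0.152, -0.007], [0.152, 0.988, -0.001], [0.007, -0.002, -1.0]]
wrist_force: [-6.8, 2.2, 2.0]
gripper_width: 0.239
```

Request:
apply_moves --steps '[[[0.1,-2,0,0,0,0,0],[0.1,-1,0,0,0,0,0],[0.1,0,0,0,0,0,0]]]'

```text
time_s: 14.92
tcp_pos: [0.5635, -0.01, 0.0737]
ee_rot: [[-0.988, 0.152, -0.006], [0.152, 0.988, -0.001], [0.006, -0.001, -1.0]]
wrist_force: [-5.7, 1.2, 0.6]
gripper_width: 0.237
```

Request:
apply_moves --steps '[[[0.1,-1.5,0,0,0,0,0],[0.1,-1.5,0,0,0,0,0],[0.1,0,0,0,0,0,0]]]'

```text
time_s: 15.3
tcp_pos: [0.566, -0.0105, 0.0735]
ee_rot: [[-0.988, 0.152, -0.007], [0.152, 0.988, -0.001], [0.007, -0.002, -1.0]]
wrist_force: [-6.4, 2.1, 1.3]
gripper_width: 0.241
```

```bash
cat > kn.py <<'E'
from h import *
b=capture("top"); a=capture("scene"); s=sense(); print(s["tcp_pos"],s["wrist_force"])
for c in (a,b):
    for n in("drawer","knob"):
        for m in masks_of(c,n)[:1]: print(n,round(m["confidence"],2),m["box"],m["pixels"].sum())
E
python3 kn.py
```

```text
[ 0.56597198 -0.01048476  0.07349385] [-6.22717528  1.88872788  1.28638167]
drawer 0.47 [319.1, 203.5, 21.3, 15.6] 229
knob 0.59 [319.4, 203.0, 18.3, 15.4] 197
```

Run:
```python
from h import *
a=capture("scene"); b=capture("top")
ims=[cv2.resize(c["color"][y:y+h,x:x+w],None,fx=6,fy=6,interpolation=cv2.INTER_NEAREST) for c,(x,y,w,h) in((a,(285,165,66,80)),(b,(308,160,56,80)))]
cv2.imwrite("pics/o.png",np.hstack(ims)[...,::-1])
```

```text
(no output)
```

View pics/o.png

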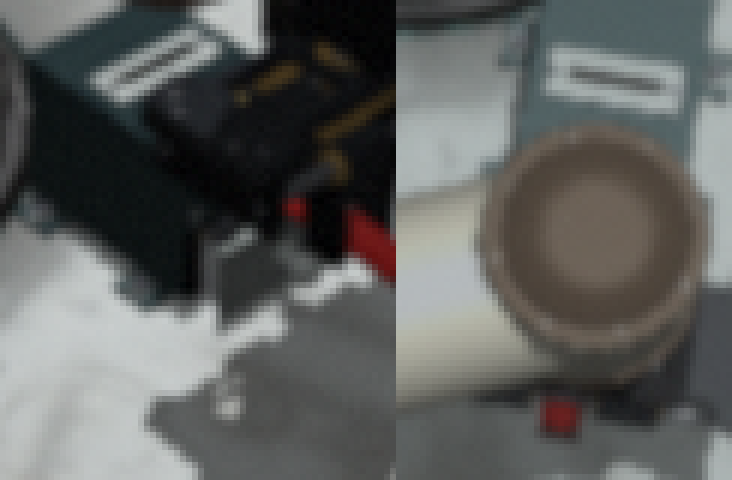

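Run:
```python
from h import *
a=capture("scene")
for e in(0,.017): print(proj(a,place(.690,-.0295,np.radians(-9),[(-.0645-e,.04,.002)])[0]))
s=sense(); q=s["tcp_pos"]; print(q,s["wrist_force"])
```

```text
(np.float64(317.093317953047), np.float64(215.84688906602508))
(np.float64(321.0999388114984), np.float64(218.77077737039653))
[ 0.56594895 -0.01051566  0.07351236] [-5.94647045  0.34163722  0.46893247]
```

Request:
apply_moves --steps '[[[0.1,6,0,0,0,0,0],[0.1,10,0,0,0,0,0],[0.1,12,0,0,0,0,0],[0.1,12,0,0,0,0,0],[0.1,12,0,0,0,0,0],[0.1,14,0,0,0,0,0],[0.1,20,0,0,0,0,0],[0.1,10,0,0,0,0,0],[0.1,0,0,0,0,0,0]]]'

```text
time_s: 16.88
tcp_pos: [0.4738, 0.0044, 0.0748]
ee_rot: [[-0.989, 0.151, 0.0], [0.151, 0.989, 0.0], [-0.0, 0.0, -1.0]]
wrist_force: [1.0, -0.2, -1.4]
gripper_width: 0.24
```

```bash
python3 - <<'E'
from h import *
s=sense(); print(s["tcp_pos"],s["ee_rot"].round(3).tolist(),s["wrist_force"],s["gripper_width"])
rows([.4786,.2493,.10],141,11,.1)
E
python3 kn.py
```

```text
[0.47381006 0.00436126 0.07480803] [[-0.989, 0.151, 0.0], [0.151, 0.989, 0.0], [-0.0, 0.0, -1.0]] [ 0.98680443 -0.1527343  -1.40414591] 0.24004918907531497
[[0.1, 2.9, 22.1, -2.3, -0.0, 0.0, -0.095], [0.1, 0.8, 22.3, -2.3, -0.0, 0.0, -0.095], [0.1, -1.3, 22.2, -2.3, -0.0, 0.0, -0.095], [0.1, -3.4, 22.0, -2.3, -0.0, 0.0, -0.095], [0.1, -5.4, 21.6, -2.3, -0.0, 0.0, -0.095], [0.1, -7.5, 21.0, -2.3, -0.0, 0.0, -0.095], [0.1, -9.4, 20.2, -2.3, -0.0, 0.0, -0.095], [0.1, -11.3, 19.2, -2.3, -0.0, 0.0, -0.095], [0.1, -13.0, 18.1, -2.3, -0.0, 0.0, -0.095], [0.1, -14.7, 16.7, -2.3, -0.0, 0.0, -0.095], [0.1, -16.2, 15.3, -2.3, -0.0, 0.0, -0.095]]
[0.47492991 0.00446778 0.0748253 ] [ 8.02379216e-04 -9.10307334e-01 -1.07046176e+00]
drawer 0.71 [317.6, 196.6, 18.4, 21.8] 291
knob 0.76 [318.5, 194.9, 17.1, 24.2] 273
drawer 0.7 [327.2, 196.1, 24.5, 15.3] 248
knob 0.6 [325.2, 198.6, 27.4, 10.1] 208
```

Request:
apply_moves --steps '[[[0.1,2.5,22,-6,0,0,-0.095],[0.1,0.5,22,-6,0,0,-0.095],[0.1,-1.5,22,-6,0,0,-0.095],[0.1,-3.5,22,-6,0,0,-0.095],[0.1,-5.5,21.5,0,0,0,-0.095],[0.1,-7.5,21,0,0,0,-0.095],[0.1,-9.5,20,0,0,0,-0.095],[0.1,-11,19,0,0,0,-0.095],[0.1,-13,18,0,0,0,-0.095],[0.1,-14.5,16.5,0,0,0,-0.095],[0.1,-16,15,0,0,0,-0.095],[0.1,0,0,10,0,0,0]]]'

```text
time_s: 18.68
tcp_pos: [0.4809, 0.249, 0.0887]
ee_rot: [[-0.626, -0.78, 0.002], [-0.78, 0.626, 0.002], [-0.002, -0.001, -1.0]]
wrist_force: [-1.0, -0.9, -1.7]
gripper_width: 0.238
```

Request:
apply_moves --steps '[[[0.1,0,0,18,0,0,0],[0.1,0,0,18,0,0,0],[0.1,0,0,12,0,0,0],[0.1,0,0,6,0,0,0],[0.1,0,0,0,0,0,0],[0.1,0,0,0,0,0,0]]]'

```text
time_s: 19.42
tcp_pos: [0.4804, 0.2476, 0.0351]
ee_rot: [[-0.627, -0.779, 0.001], [-0.779, 0.627, 0.001], [-0.001, -0.0, -1.0]]
wrist_force: [0.1, -0.6, -0.6]
gripper_width: 0.235
```

Request:
apply_moves --steps '[[[0.1,0,0,6,0,0,0],[0.1,0,0,4,0,0,0],[0.1,0,0,2,0,0,0],[0.1,0,0,1.5,0,0,0],[0.1,0,0,0,0,0,0],[0.1,0,0,0,0,0,0]]]'

```text
time_s: 20.18
tcp_pos: [0.4801, 0.2474, 0.0211]
ee_rot: [[-0.627, -0.779, 0.0], [-0.779, 0.627, 0.0], [-0.0, -0.0, -1.0]]
wrist_force: [0.6, -0.6, -0.3]
gripper_width: 0.241
```

Request:
apply_moves --steps '[[[0.4,0,0,0,0,0,0],[0.5,0,0,0,0,0,0],[0.5,0,0,0,0,0,0],[0.5,0,0,-10,0,0,0],[0.5,0,0,-30,0,0,0],[0.5,0,0,-50,0,0,0],[0.5,0,0,-50,0,0,0]]]'

```text
time_s: 21.05
tcp_pos: [0.4799, 0.2471, 0.1631]
ee_rot: [[-0.627, -0.779, 0.0], [-0.779, 0.627, -0.0], [-0.0, -0.0, -1.0]]
wrist_force: [1.2, -0.6, 0.2]
gripper_width: 0.497
```

Run:
```python
from h import *
a=capture("scene"); b=capture("top"); s=sense(); print(s["tcp_pos"],s["ee_rot"].round(3).tolist())
ims=[cv2.resize(c["color"][y:y+h,x:x+w],None,fx=6,fy=6,interpolation=cv2.INTER_NEAREST) for c,(x,y,w,h) in((a,(285,165,66,70)),(b,(308,155,56,70)))]
cv2.imwrite("pics/k.png",np.hstack(ims)[...,::-1])
for m in masks_of(a,"driver")[:1]+masks_of(b,"driver")[:1]: print(m["box"],m["confidence"])
for e in (.015,.017,.019):
    K=place(.690,-.0293,np.radians(-9),[(-.0795-e,0,.024)])[0]; print(e,K,proj(a,K),proj(b,K))
```

```text
[0.48310198 0.24958357 0.16809894] [[-0.626, -0.78, 0.011], [-0.78, 0.626, 0.008], [-0.013, -0.004, -1.0]]
[328.3, 198.5, 25.9, 15.2] 0.64
0.015 [ 0.59666345 -0.01451694  0.024     ] (np.float64(334.5449378802349), np.float64(209.01998516302265)) (np.float64(337.69502022200766), np.float64(210.4763658860782))
0.017 [ 0.59468808 -0.01420407  0.024     ] (np.float64(335.03341449093983), np.float64(209.35779059874733)) (np.float64(337.5888774489759), np.float64(211.1224094711051))
0.019 [ 0.5927127  -0.01389121  0.024     ] (np.float64(335.52282423970775), np.float64(209.69624134502126)) (np.float64(337.4826880767642), np.float64(211.7687366844978))
```

View pics/k.png

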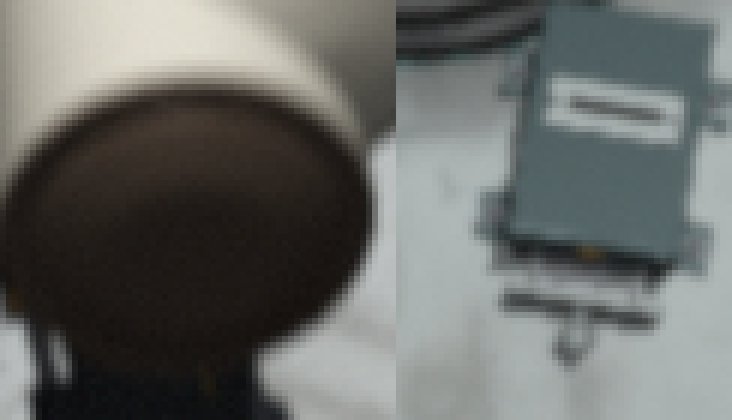

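Run:
```python
from h import *
b=capture("top"); T=lambda x,y:(308+(x-396)/6-.5,155+y/6-.5)
L=ray(b,*T(503,297),.046); R=ray(b,*T(657,321),.046); print(L,R,np.linalg.norm(L-R),(L+R)/2,np.degrees(np.arctan2((L-R)[1],(L-R)[0]))-90)
I=b["color"].astype(int); print(I.sum(2)[206:217,328:346])
for m in masks_of(b,"knob")[:1]: print(m["box"])
for y in (-74,82): print(proj(b,[.5037,.2846,.01]))
s=sense(); print(s["tcp_pos"])
```

```text
[0.61288748 0.02307848 0.046     ] [ 0.60150866 -0.05350279  0.046     ] 0.07742201518006896 [ 0.60719807 -0.01521215  0.046     ] -8.45145503554356
[[299 294 282 281 261 232 210 200 198 242 291 282 249 235 257 304 351 369]
 [423 418 418 409 383 325 295 275 254 285 344 313 232 191 192 210 222 227]
 [497 498 495 486 465 423 401 373 333 344 379 344 288 276 279 279 258 222]
 [514 514 511 509 500 485 461 408 370 383 401 369 350 388 410 410 391 330]
 [516 517 515 513 509 497 453 381 377 424 441 404 388 438 483 496 478 441]
 [513 515 513 514 511 490 427 345 362 422 439 406 385 439 497 511 514 507]
 [515 514 516 515 505 470 381 300 325 377 391 375 392 456 501 514 517 518]
 [521 520 517 511 506 460 351 271 277 308 330 367 429 481 504 510 515 515]
 [520 523 518 518 510 479 402 316 271 284 338 410 469 492 503 509 509 512]
 [524 526 523 518 513 504 467 395 320 326 395 452 477 489 496 499 504 505]
 [522 522 522 517 514 512 496 459 404 399 441 465 471 482 491 495 498 504]]
[328.1, 197.9, 25.6, 13.6]
(np.float64(238.86798690036528), np.float64(240.566205713374))
(np.float64(238.86798690036528), np.float64(240.566205713374))
[0.47927566 0.24678443 0.16033507]
```

```bash
cat >> h.py <<'E'
def Rtilt(yaw_y,tilt):
    t=np.radians(yaw_y-90); k=np.radians(tilt); y=np.array([-np.sin(t),np.cos(t),0]); z=np.array([np.sin(k)*np.cos(t),np.sin(k)*np.sin(t),-np.cos(k)]); return np.c_[np.cross(y,z),y,z]
def rowsR(p,G,n,grip,p0,R):
    rv=Ro.from_matrix(R.T@G).as_rotvec()/n; d=(np.array(p)-p0)/n*1000
    for i in range(n):
        print([grip]+[float(v) for v in (R.T@d).round(1)]+[float(v) for v in rv.round(3)]); R=R@Ro.from_rotvec(rv).as_matrix()
E
python3 - <<'E'
from h import *
s=sense(); print(s["tcp_pos"],s["joints"].round(1))
G=Rtilt(81.3,12); K=np.array([.5935,-.0138,.024]); g=K-.006*G[:,2]; h=g-.08*G[:,2]; print(g,h)
rowsR(h,G,10,.5,s["tcp_pos"],s["ee_rot"])
E
```

```text
[0.47927566 0.24678443 0.16033507] [ 44.5  18.  -18.1  -0.  -54.1 -83.3]
[ 0.59226688 -0.01361131  0.02986889] [ 0.57582533 -0.0110954   0.10812069]
[0.5, 14.0, -23.7, 5.2, 0.011, -0.019, 0.104]
[0.5, 11.6, -25.0, 5.2, 0.011, -0.019, 0.104]
[0.5, 9.0, -26.0, 5.3, 0.011, -0.019, 0.104]
[0.5, 6.4, -26.7, 5.5, 0.011, -0.019, 0.104]
[0.5, 3.7, -27.2, 5.7, 0.011, -0.019, 0.104]
[0.5, 1.0, -27.4, 5.9, 0.011, -0.019, 0.104]
[0.5, -1.8, -27.3, 6.2, 0.011, -0.019, 0.104]
[0.5, -4.5, -26.9, 6.6, 0.011, -0.019, 0.104]
[0.5, -7.1, -26.2, 7.0, 0.011, -0.019, 0.104]
[0.5, -9.6, -25.2, 7.4, 0.011, -0.019, 0.104]
```

Request:
apply_moves --steps '[[[0.5,14,-23.5,0,0.011,-0.019,0.104],[0.5,11.5,-25,2,0.011,-0.019,0.104],[0.5,9,-26,4,0.011,-0.019,0.104],[0.5,6.5,-26.5,5,0.011,-0.019,0.104],[0.5,3.5,-27,6,0.011,-0.019,0.104],[0.5,1,-27.5,7,0.011,-0.019,0.104],[0.5,-2,-27.5,8,0.011,-0.019,0.104],[0.5,-4.5,-27,8,0.011,-0.019,0.104],[0.5,-7,-26,8,0.011,-0.019,0.104],[0.5,-9.5,-25,8,0.011,-0.019,0.104],[0.5,0,0,0,0,0,0]]]'

```text
time_s: 22.72
tcp_pos: [0.5758, -0.0116, 0.1106]
ee_rot: [[-0.968, 0.153, 0.201], [0.149, 0.988, -0.034], [-0.203, -0.003, -0.979]]
wrist_force: [-0.5, 0.0, 0.4]
gripper_width: 0.503
```

Run:
```python
from h import *
capture("top"); a=capture("scene"); b=capture("top");s=sense(); print(s["tcp_pos"],s["joints"].round(1),s["ee_rot"].round(3).tolist())
G=Rtilt(81.3,12); K=np.array([.5935,-.0138,.024]); g=K-.006*G[:,2]
rowsR(g,G,5,.5,s["tcp_pos"],s["ee_rot"])
for m in masks_of(a,"driver")[:1]: print(m["box"],m["confidence"])
I=a["color"].astype(int); red=(I[...,0]-np.maximum(I[...,1],I[...,2]))>50; red[:270]=0;red[310:]=0; yy,xx=np.nonzero(red); print(len(xx),xx.min(),xx.max(),yy.min(),yy.max(),ray(a,xx.mean(),yy.mean(),.011))
I=b["color"].astype(int); red=(I[...,0]-np.maximum(I[...,1],I[...,2]))>50; red[:215]=0;red[265:]=0;red[:,275:]=0; yy,xx=np.nonzero(red); print(len(xx),xx.min(),xx.max(),yy.min(),yy.max(),ray(b,xx.mean(),yy.mean(),.011))
```

```text
[ 0.57699815 -0.0096408   0.11241796] [  17.6   19.9  -28.5   10.3  -31.3 -124.5] [[-0.967, 0.15, 0.204], [0.146, 0.989, -0.032], [-0.207, -0.001, -0.978]]
[0.5, 0.3, -0.3, 16.8, -0.0, -0.0, 0.0]
[0.5, 0.3, -0.3, 16.8, -0.0, -0.0, 0.0]
[0.5, 0.4, -0.3, 16.8, -0.0, -0.0, 0.0]
[0.5, 0.4, -0.3, 16.8, -0.0, -0.0, 0.0]
[0.5, 0.4, -0.3, 16.8, -0.0, -0.0, 0.0]
[251.8, 284.4, 73.7, 15.3] 0.81
267 290 323 283 295 [0.48128549 0.24687352 0.011     ]
38 90 248 239 254 [0.49828831 0.28140591 0.011     ]
```

Request:
apply_moves --steps '[[[0.5,0.4,-0.3,20,0,0,0],[0.5,0.4,-0.3,20,0,0,0],[0.5,0.4,-0.3,20,0,0,0],[0.5,0.4,-0.3,14,0,0,0],[0.5,0.4,-0.3,10,0,0,0],[0.5,0,0,0,0,0,0]]]'

```text
time_s: 23.68
tcp_pos: [0.5921, -0.0138, 0.0299]
ee_rot: [[-0.967, 0.15, 0.205], [0.147, 0.989, -0.032], [-0.207, -0.001, -0.978]]
wrist_force: [0.0, 0.1, 0.8]
gripper_width: 0.5
```

Request:
apply_moves --steps '[[[0.1,0,0,0,0,0,0],[0.1,0,0,0,0,0,0],[0.1,0,0,0,0,0,0],[0.1,0,0,0,0,0,0],[0.1,0,0,0,0,0,0]]]'

```text
time_s: 24.3
tcp_pos: [0.5926, -0.0137, 0.0309]
ee_rot: [[-0.967, 0.151, 0.206], [0.147, 0.989, -0.032], [-0.209, -0.0, -0.978]]
wrist_force: [-1.2, -0.3, 2.5]
gripper_width: 0.184
```

Request:
apply_moves --steps '[[[0.1,3.9,0,-0.8,0,0,0],[0.1,4.9,0,-1.05,0,0,0],[0.1,4.9,0,-1.05,0,0,0],[0.1,0,0,0,0,0,0]]]'

```text
time_s: 24.8
tcp_pos: [0.5782, -0.0115, 0.0308]
ee_rot: [[-0.967, 0.15, 0.206], [0.147, 0.989, -0.032], [-0.208, -0.001, -0.978]]
wrist_force: [-0.5, 1.3, 5.2]
gripper_width: 0.183
```

Run:
```python
from h import *
a=capture("scene"); b=capture("top"); s=sense(); print(s["tcp_pos"],s["wrist_force"],s["gripper_width"])
ims=[cv2.resize(c["color"][y:y+h,x:x+w],None,fx=6,fy=6,interpolation=cv2.INTER_NEAREST) for c,(x,y,w,h) in((a,(285,165,66,70)),(b,(308,155,56,70)))]
cv2.imwrite("pics/p.png",np.hstack(ims)[...,::-1])
```

```text
[ 0.57831343 -0.01150016  0.03080054] [-1.62782402  2.21216798  5.78702698] 0.18273368966693504
```

View pics/p.png

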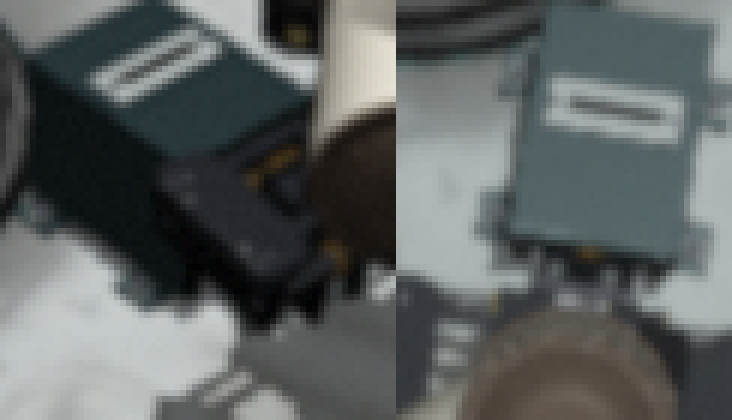

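Request:
apply_moves --steps '[[[0.1,4.9,0,-1.05,0,0,0],[0.1,6.8,0,-1.5,0,0,0],[0.1,6.8,0,-1.5,0,0,0],[0.1,6.8,0,-1.5,0,0,0],[0.1,0,0,0,0,0,0]]]'

```text
time_s: 25.52
tcp_pos: [0.5518, -0.0079, 0.0307]
ee_rot: [[-0.967, 0.15, 0.204], [0.147, 0.989, -0.032], [-0.207, -0.001, -0.978]]
wrist_force: [-2.5, 3.1, 7.0]
gripper_width: 0.184
```

Request:
apply_moves --steps '[[[0.1,6.8,0,-1.5,0,0,0],[0.1,7.8,0,-1.65,0,0,0],[0.1,7.8,0,-1.65,0,0,0],[0.1,7.8,0,-1.65,0,0,0],[0.1,7.8,0,-1.65,0,0,0],[0.1,6.8,0,-1.5,0,0,0],[0.1,6.8,0,-1.5,0,0,0],[0.1,4.9,0,-1.05,0,0,0],[0.1,2,0,-0.4,0,0,0],[0.1,0,0,0,0,0,0],[0.1,0,0,0,0,0,0]]]'

```text
time_s: 26.9
tcp_pos: [0.4947, 0.001, 0.0333]
ee_rot: [[-0.968, 0.151, 0.2], [0.148, 0.989, -0.031], [-0.203, -0.0, -0.979]]
wrist_force: [-1.2, -0.2, -1.9]
gripper_width: 0.183
```

Run:
```python
from h import *
a=capture("scene"); b=capture("top"); s=sense(); print(s["tcp_pos"],s["wrist_force"],s["gripper_width"])
for c in(a,b):
  for m in masks_of(c,"drawer")[:1]: print(m["box"],m["confidence"])
```

```text
[0.49481217 0.00098695 0.03332159] [-1.45321298  0.66440683 -1.24030477] 0.18099949055019082
[328.1, 201.6, 19.1, 33.1] 0.78
[324.0, 204.2, 28.0, 30.7] 0.57
```

Request:
apply_moves --steps '[[[0.1,0.2,0,1,0,0,0],[0.1,0.2,0,0.9,0,0,0],[0.1,0,0,0,0,0,0],[0.1,0,0,0,0,0,0]]]'

```text
time_s: 27.6
tcp_pos: [0.4954, 0.0011, 0.0325]
ee_rot: [[-0.968, 0.15, 0.2], [0.147, 0.989, -0.03], [-0.202, 0.0, -0.979]]
wrist_force: [0.5, 0.2, -1.4]
gripper_width: 0.178
```

Request:
apply_moves --steps '[[[0.1,0.2,0,0.8,0,0,0],[0.1,0,0,0,0,0,0],[0.1,0,0,0,0,0,0]]]'

```text
time_s: 27.98
tcp_pos: [0.4955, 0.0011, 0.032]
ee_rot: [[-0.968, 0.15, 0.199], [0.147, 0.989, -0.03], [-0.201, 0.0, -0.98]]
wrist_force: [0.4, -0.4, -1.7]
gripper_width: 0.18
```

Request:
apply_moves --steps '[[[0.1,0.3,0,1.5,0,0,0],[0.1,0,0,0,0,0,0],[0.1,0,0,0,0,0,0]]]'

```text
time_s: 28.35
tcp_pos: [0.4958, 0.0011, 0.0311]
ee_rot: [[-0.969, 0.15, 0.198], [0.148, 0.989, -0.03], [-0.2, 0.001, -0.98]]
wrist_force: [-0.2, -0.2, -1.3]
gripper_width: 0.185
```

Request:
apply_moves --steps '[[[0.3,0,0,0,0,0,0],[0.4,0,0,0,0,0,0],[0.5,0,0,0,0,0,0],[0.5,0,0,-15,0,0,0],[0.5,0,0,-30,0,0,0],[0.5,0,0,-40,0,0,0]]]'

```text
time_s: 29.1
tcp_pos: [0.4785, 0.0039, 0.1147]
ee_rot: [[-0.969, 0.15, 0.196], [0.147, 0.989, -0.029], [-0.198, 0.0, -0.98]]
wrist_force: [0.8, -1.1, -0.4]
gripper_width: 0.496
```

Run:
```python
from h import *
s=sense(); print(s["tcp_pos"],s["wrist_force"])
rowsR([.45,-.17,.2],Rdown(81),6,.95,s["tcp_pos"],s["ee_rot"])
```

```text
[0.47851213 0.00389757 0.11468671] [ 0.76387149 -1.10189663 -0.37326097]
[0.95, -2.5, -29.4, -14.0, 0.0, 0.033, 0.001]
[0.95, -2.0, -29.4, -14.1, 0.0, 0.033, 0.001]
[0.95, -1.6, -29.4, -14.1, 0.0, 0.033, 0.001]
[0.95, -1.2, -29.4, -14.2, 0.0, 0.033, 0.001]
[0.95, -0.7, -29.4, -14.2, 0.0, 0.033, 0.001]
[0.95, -0.3, -29.4, -14.2, 0.0, 0.033, 0.001]
```

Request:
apply_moves --steps '[[[0.95,-2.5,-29,-14,0,0.033,0],[0.95,-2,-29,-14,0,0.033,0],[0.95,-1.5,-29,-14,0,0.033,0],[0.95,-1,-29,-14,0,0.033,0],[0.95,-0.5,-29,-14,0,0.033,0],[0.95,0,-29,-14,0,0.033,0],[0.95,0,0,0,0,0,0]]]'

```text
time_s: 29.98
tcp_pos: [0.451, -0.1694, 0.1995]
ee_rot: [[-0.988, 0.153, 0.006], [0.153, 0.988, -0.0], [-0.006, 0.001, -1.0]]
wrist_force: [0.3, 1.4, -0.4]
gripper_width: 0.946
```

Run:
```python
from h import *
a=capture("scene"); b=capture("top"); s=sense(); print(s["tcp_pos"],s["gripper_width"])
ims=[cv2.resize(c["color"][y:y+h,x:x+w],None,fx=6,fy=6,interpolation=cv2.INTER_NEAREST) for c,(x,y,w,h) in((a,(300,185,66,70)),(b,(308,185,60,70)))]
cv2.imwrite("pics/d.png",np.hstack(ims)[...,::-1])
for n in("balance","pan"):
  for c in(a,b):
    for m in masks_of(c,n)[:1]:
        bx=m["box"]; print(n,bx,m["confidence"]); 
m=masks_of(b,"balance")
if m:
    cs,_=cv2.findContours(m[0]["pixels"].astype(np.uint8),0,2); R=cv2.minAreaRect(max(cs,key=len)); print(R); 
    for q in cv2.boxPoints(R): print(ray(b,*q,.034))
```

```text
[ 0.44977648 -0.16792905  0.19824102] 0.9509868271634602
balance [367.8, 152.5, 75.5, 52.3] 0.78
balance [397.0, 204.3, 60.5, 59.8] 0.97
pan [397.7, 204.1, 60.8, 58.0] 0.71
((425.327392578125, 233.41624450683594), (62.12742233276367, 53.36404037475586), 4.085616588592529)
[ 0.45578952 -0.17637463  0.034     ]
[ 0.61475349 -0.19008024  0.034     ]
[ 0.60297792 -0.37510688  0.034     ]
[ 0.44475231 -0.35814415  0.034     ]
```

View pics/d.png

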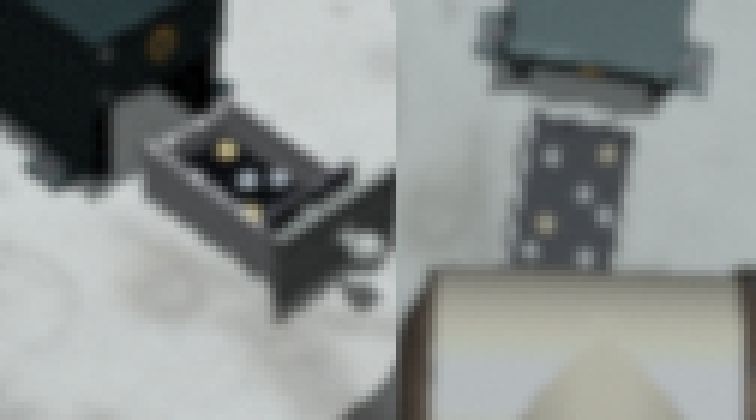

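Run:
```python
from h import *
from scipy.optimize import least_squares
a=capture("scene"); b=capture("top")
S=lambda x,y:(300+x/6-.5,185+y/6-.5); T=lambda x,y:(308+(x-396)/6-.5,185+y/6-.5)
A=[((-.055,.04,.002),S(280,320)),((-.07,0,.024),S(361,242)),((.05,.028,.03),S(146,148)),((-.055,.04,.046),S(272,238))]
B=[((.05,-.028,.03),T(637,131)),((.05,.028,.03),T(533,113))]
f=lambda p:np.concatenate([np.subtract(proj(c,place(*p,[P])[0]),q) for c,D in((a,A),(b,B)) for P,q in D])
r_=least_squares(f,[.566,-.01,-.157],loss="soft_l1"); print(r_.x,np.degrees(r_.x[2]),r_.fun.round(1)); print(f([.5661,-.01,-.157]).round(1))
# pan fit
p=capture("scene"); m=masks_of(b,"balance")[0]["pixels"].astype(float); ma=masks_of(p,"balance")[0]["pixels"].astype(float)
bx=[(sx*.08,sy*.09,z) for sx in(-1,1) for sy in(-1,1) for z in(0,.034)]+[(sx*.062,sy*.075,.043) for sx in(-1,1) for sy in(-1,1)]
for D in([(b,m)],[(a,ma)],[(b,m),(a,ma)]):
    g=lambda q:sum(np.abs(hullmask(c,place(q[0],q[1],q[2],bx))-M).sum() for c,M in D)
    o=minimize(g,[.53,-.275,-.07],method="Nelder-Mead",options=dict(initial_simplex=[[.53,-.275,-.07],[.54,-.275,-.07],[.53,-.285,-.07],[.53,-.275,0]])); print(o.x,np.degrees(o.x[2]),o.fun)
```

```text
[ 0.56486217 -0.00943404 -0.17981634] -10.302717260561177 [-0.7 -0.7  0.7  2.6 -0.6 -0.8  1.4  0.9  0.5 -0.1 -0.4 -0.5]
[-0.4 -1.1  0.8  2.  -1.  -0.8  1.7  0.6  0.4 -0.8 -0.6 -0.8]
[ 0.5334805  -0.27671737 -0.05986522] -3.430024514311655 1766.3490196078433
[ 0.52771079 -0.28478528  0.00408053] 0.23379689695771308 356.04705882352937
[ 0.53099293 -0.27893531 -0.03480433] -1.9941413918034319 2151.7568627450983
```

Run:
```python
import cv2,numpy as np
t=cv2.imread("pics/t1.png")[195:385,545:750]; s=cv2.imread("pics/s1.png")[55:220,530:750]
t=cv2.resize(t,(410,380)); s=cv2.resize(s,(380,285)); s=cv2.copyMakeBorder(s,0,95,0,0,cv2.BORDER_CONSTANT)
cv2.imwrite("pics/pan.png",np.hstack([t,s]))
```

```text
(no output)
```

View pics/pan.png

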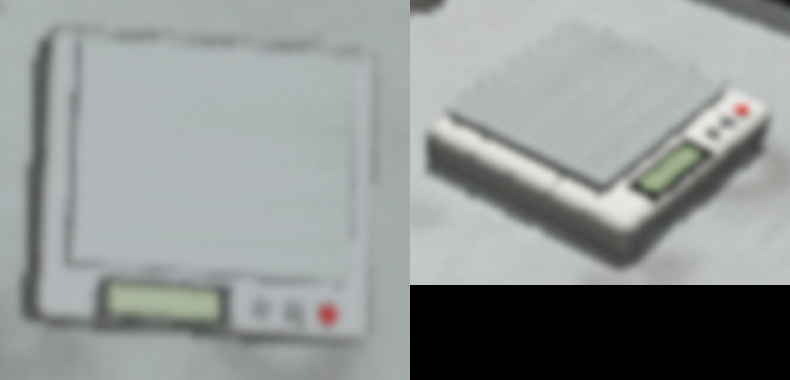

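Run:
```python
from h import *
from scipy.optimize import least_squares
a=capture("scene"); b=capture("top")
px=lambda X,Y,x0,y0:((X+.5)/2.75-.5+x0,(Y+.5)/2.75-.5+y0)
T=lambda x,y:px(545+x/2,195+y/2,190,130); S=lambda x,y:px(530+(x-410)/1.727,55+y/1.727,170,130)
B=[((.062,.075,.043),T(80,38)),((-.062,.075,.043),T(70,266)),((-.062,-.075,.043),T(345,283)),((.062,-.075,.043),T(356,50))]
A=[((-.062,.075,.043),S(605,188)),((.062,.075,.043),S(448,110)),((-.062,-.075,.043),S(727,90)),((.062,-.075,.043),S(570,22))]
f=lambda p,sets:np.concatenate([np.subtract(proj(c,place(*p,[P])[0]),q) for c,D in sets for P,q in D])
for sets in([(b,B)],[(a,A)],[(a,A),(b,B)]):
    r_=least_squares(f,[.54,-.27,-.05],args=(sets,)); print(r_.x.round(4),np.degrees(r_.x[2]).round(1),r_.fun.round(1))
s=sense(); print(s["tcp_pos"],s["joints"].round(1))
rowsR([.5655,-.0097,.12],Rdown(80.6),6,.95,s["tcp_pos"],s["ee_rot"])
```

```text
[ 0.54   -0.2768 -0.0546] -3.1 [-0.5 -0.4 -0.3 -0.2  1.   0.  -0.2  0.6]
[ 0.5362 -0.2729 -0.0529] -3.0 [ 0.1  0.4 -0.8  0.4  0.4 -0.5  0.4 -0.6]
[ 0.5387 -0.2761 -0.0538] -3.1 [-0.1 -0.4 -1.  -0.3  0.1 -1.2  0.2 -1.2 -0.8  0.  -0.5  0.3  0.8  0.4
 -0.4  1. ]
[ 0.4502241  -0.1679955   0.19868861] [ -1.   10.  -22.9  -0.  -56.9 -97.6]
[0.95, -15.0, 29.0, 13.2, 0.0, 0.001, 0.002]
[0.95, -14.9, 29.0, 13.2, 0.0, 0.001, 0.002]
[0.95, -14.9, 29.0, 13.2, 0.0, 0.001, 0.002]
[0.95, -14.8, 29.1, 13.2, 0.0, 0.001, 0.002]
[0.95, -14.8, 29.1, 13.1, 0.0, 0.001, 0.002]
[0.95, -14.7, 29.1, 13.1, 0.0, 0.001, 0.002]
```

Request:
apply_moves --steps '[[[0.95,-15,29,13,0,0.001,0.002],[0.95,-15,29,13,0,0.001,0.002],[0.95,-15,29,13,0,0.001,0.002],[0.95,-15,29,13,0,0.001,0.002],[0.95,-15,29,13,0,0.001,0.002],[0.95,-14.5,29,13,0,0.001,0.002],[0.95,0,0,0,0,0,0],[0.95,0,0,0,0,0,0]]]'

```text
time_s: 31.68
tcp_pos: [0.5654, -0.0103, 0.1208]
ee_rot: [[-0.987, 0.162, -0.003], [0.162, 0.987, 0.001], [0.003, 0.0, -1.0]]
wrist_force: [1.4, 0.3, 0.3]
gripper_width: 0.948
```

Run:
```python
from h import *
s=sense(); print(s["tcp_pos"],s["ee_rot"].round(4).tolist())
rowsR([.5655,-.0097,.022],Rdown(80.6),6,.95,s["tcp_pos"],s["ee_rot"])
```

```text
[ 0.56541562 -0.01031663  0.12084537] [[-0.9868, 0.1622, -0.0029], [0.1622, 0.9868, 0.0008], [0.003, 0.0003, -1.0]]
[0.95, -0.0, 0.1, 16.5, 0.0, -0.001, 0.0]
[0.95, -0.0, 0.1, 16.5, 0.0, -0.001, 0.0]
[0.95, -0.0, 0.1, 16.5, 0.0, -0.001, 0.0]
[0.95, -0.0, 0.1, 16.5, 0.0, -0.001, 0.0]
[0.95, -0.0, 0.1, 16.5, 0.0, -0.001, 0.0]
[0.95, -0.0, 0.1, 16.5, 0.0, -0.001, 0.0]
```

Request:
apply_moves --steps '[[[0.95,0,0.1,20,0,0,0],[0.95,0,0.1,20,0,0,0],[0.95,0,0.1,20,0,0,0],[0.95,0,0.1,18,0,-0.003,0],[0.95,0,0.1,12,0,0,0],[0.95,0,0,8.5,0,0,0],[0.95,0,0,0,0,0,0],[0.95,0,0,0,0,0,0]]]'

```text
time_s: 32.67
tcp_pos: [0.5661, -0.0095, 0.023]
ee_rot: [[-0.987, 0.162, 0.002], [0.162, 0.987, 0.001], [-0.002, 0.001, -1.0]]
wrist_force: [-0.0, 0.5, 0.1]
gripper_width: 0.955
```

Request:
apply_moves --steps '[[[0.75,0,0,0,0,0,0],[0.65,0,0,0,0,0,0],[0.5,0,0,0,0,0,0],[0.5,0,0,0,0,0,0],[0.5,0,0,0,0,0,0],[0.5,0,0,0,0,0,0]]]'

```text
time_s: 33.42
tcp_pos: [0.5657, -0.0095, 0.0226]
ee_rot: [[-0.987, 0.162, 0.001], [0.162, 0.987, 0.0], [-0.001, 0.001, -1.0]]
wrist_force: [-0.0, -0.7, 0.8]
gripper_width: 0.644
```

Request:
apply_moves --steps '[[[0.5,0,0,-3,0,0,0],[0.5,0,0,-7,0,0,0],[0.5,0,0,-10,0,0,0],[0.5,0,0,0,0,0,0],[0.5,0,0,0,0,0,0]]]'

```text
time_s: 34.05
tcp_pos: [0.5655, -0.0095, 0.0425]
ee_rot: [[-0.987, 0.162, 0.001], [0.162, 0.987, 0.001], [-0.001, 0.001, -1.0]]
wrist_force: [-0.6, -0.3, -3.1]
gripper_width: 0.642
```

Run:
```python
from h import *
a=capture("scene"); b=capture("top"); s=sense(); print(s["tcp_pos"],s["wrist_force"],s["moment"],s["gripper_width"],s["ee_rot"].round(4).tolist())
cv2.imwrite("pics/l.png",cv2.resize(a["color"][175:255,290:385],None,fx=7,fy=7,interpolation=cv2.INTER_CUBIC)[...,::-1])
R=s["ee_rot"]
rowsR([.5655,-.0097,.1],R,2,.5,s["tcp_pos"],R)
rowsR([.538,-.2755,.1],Rdown(86.9),10,.5,np.array([.5655,-.0097,.1]),R)
```

```text
[ 0.56535969 -0.00957542  0.0422016 ] [ 0.31303766  0.24455817 -2.65818194] [-0.01836061 -0.11156975  0.03436812] 0.6439718002834887 [[-0.9867, 0.1624, 0.0001], [0.1624, 0.9867, 0.0005], [-0.0, 0.0005, -1.0]]
[0.5, -0.1, -0.0, -28.9, 0.0, 0.0, 0.0]
[0.5, -0.1, -0.0, -28.9, 0.0, 0.0, 0.0]
[0.5, -1.6, -26.7, -0.0, 0.0, 0.0, -0.011]
[0.5, -1.3, -26.7, -0.0, 0.0, 0.0, -0.011]
[0.5, -1.0, -26.7, -0.0, 0.0, 0.0, -0.011]
[0.5, -0.7, -26.7, -0.0, 0.0, 0.0, -0.011]
[0.5, -0.4, -26.7, -0.0, 0.0, 0.0, -0.011]
[0.5, -0.1, -26.7, -0.0, 0.0, 0.0, -0.011]
[0.5, 0.1, -26.7, -0.0, 0.0, 0.0, -0.011]
[0.5, 0.4, -26.7, -0.0, 0.0, 0.0, -0.011]
[0.5, 0.7, -26.7, -0.0, 0.0, 0.0, -0.011]
[0.5, 1.0, -26.7, -0.0, 0.0, 0.0, -0.011]
```

View pics/l.png

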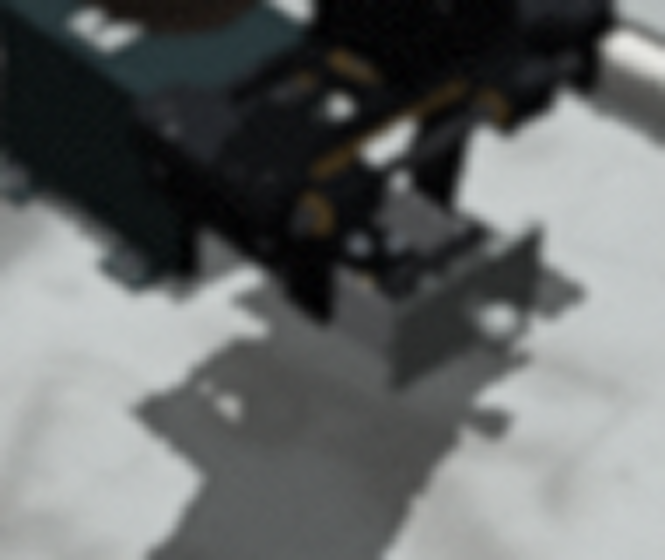

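Request:
apply_moves --steps '[[[0.5,0,0,-12,0,0,0],[0.5,0,0,-20,0,0,0],[0.5,0,0,-18,0,0,0],[0.5,0,0,-8,0,0,0]]]'

```text
time_s: 34.65
tcp_pos: [0.5663, -0.0094, 0.1021]
ee_rot: [[-0.987, 0.162, 0.003], [0.162, 0.987, 0.001], [-0.003, 0.002, -1.0]]
wrist_force: [-0.4, 0.2, -2.8]
gripper_width: 0.636
```

Request:
apply_moves --steps '[[[0.5,-1.3,-10,0,0,0,-0.009],[0.5,-1.3,-20,0,0,0,-0.009],[0.5,-1.3,-26,0,0,0,-0.009],[0.5,-1,-28,0,0,0,-0.009],[0.5,-0.7,-30,0,0,0,-0.009],[0.5,-0.4,-30,0,0,0,-0.009],[0.5,0,-30,0,0,0,-0.009],[0.5,0,-28,0,0,0,-0.009],[0.5,0.5,-26,0,0,0,-0.009],[0.5,0.7,-20,0,0,0,-0.009],[0.5,0.8,-13,0,0,0,-0.009],[0.5,0.8,-6,0,0,0,-0.009]]]'

```text
time_s: 36.15
tcp_pos: [0.5371, -0.276, 0.0996]
ee_rot: [[-0.998, 0.055, -0.001], [0.055, 0.998, 0.001], [0.001, 0.001, -1.0]]
wrist_force: [-0.2, -0.1, -2.7]
gripper_width: 0.639
```

Request:
apply_moves --steps '[[[0.5,0,0,0,0,0,0],[0.5,0,0,0,0,0,0]]]'

```text
time_s: 36.4
tcp_pos: [0.5378, -0.2748, 0.1002]
ee_rot: [[-0.999, 0.054, 0.001], [0.054, 0.999, 0.001], [-0.0, 0.001, -1.0]]
wrist_force: [0.2, 0.5, -3.3]
gripper_width: 0.64
```

Run:
```python
from h import *
s=sense(); print(s["tcp_pos"],s["wrist_force"],s["gripper_width"],s["ee_rot"].round(4).tolist())
rowsR([.538,-.2755,.0665],Rdown(86.9),3,.5,s["tcp_pos"],s["ee_rot"])
```

```text
[ 0.53782616 -0.27476145  0.10022721] [ 0.18385651  0.50748056 -3.29602135] 0.6402732839511467 [[-0.9985, 0.0543, 0.0005], [0.0543, 0.9985, 0.0007], [-0.0005, 0.0008, -1.0]]
[0.5, -0.1, -0.3, 11.2, 0.0, 0.0, -0.0]
[0.5, -0.1, -0.2, 11.2, 0.0, 0.0, -0.0]
[0.5, -0.1, -0.2, 11.2, 0.0, 0.0, -0.0]
```

Request:
apply_moves --steps '[[[0.5,0,-0.3,10,0,0,0],[0.5,0,-0.3,10,0,0,0],[0.5,0,0,7,0,0,0],[0.5,0,0,4,0,0,0],[0.5,0,0,0,0,0,0],[0.5,0,0,0,0,0,0]]]'

```text
time_s: 37.15
tcp_pos: [0.538, -0.276, 0.0695]
ee_rot: [[-0.998, 0.055, 0.001], [0.055, 0.998, 0.0], [-0.001, 0.0, -1.0]]
wrist_force: [1.5, 0.9, -2.7]
gripper_width: 0.642
```

Request:
apply_moves --steps '[[[0.5,0,0,1.5,0,0,0],[0.5,0,0,1,0,0,0],[0.5,0,0,0,0,0,0],[0.5,0,0,0,0,0,0]]]'

```text
time_s: 37.65
tcp_pos: [0.5378, -0.2759, 0.0668]
ee_rot: [[-0.998, 0.055, 0.001], [0.055, 0.998, 0.001], [-0.001, 0.001, -1.0]]
wrist_force: [0.2, -0.1, -3.2]
gripper_width: 0.637
```

Request:
apply_moves --steps '[[[0.5,0,0,1,0,0,0],[0.5,0,0,0.5,0,0,0],[0.5,0,0,0,0,0,0],[0.5,0,0,0,0,0,0]]]'

```text
time_s: 38.15
tcp_pos: [0.5378, -0.2759, 0.0656]
ee_rot: [[-0.998, 0.055, 0.001], [0.055, 0.998, 0.0], [-0.001, 0.0, -1.0]]
wrist_force: [-0.6, 1.7, 0.2]
gripper_width: 0.641
```

Request:
apply_moves --steps '[[[0.7,0,0,0,0,0,0],[0.8,0,0,0,0,0,0],[0.9,0,0,0,0,0,0],[0.9,0,0,-10,0,0,0],[0.9,0,0,-25,0,0,0],[0.9,0,0,-40,0,0,0],[0.9,20,20,-30,0,0,0],[0.9,30,50,0,0,0,0],[0.9,20,58,0,0,0,0],[0.9,20,58,0,0,0,0],[0.9,10,55,0,0,0,0],[0.9,0,0,0,0,0,0]]]'

```text
time_s: 39.65
tcp_pos: [0.4511, -0.0269, 0.1716]
ee_rot: [[-0.999, 0.049, 0.003], [0.049, 0.999, 0.001], [-0.003, 0.001, -1.0]]
wrist_force: [0.3, 0.5, -0.6]
gripper_width: 0.902
```

Run:
```python
from h import *
a=capture("scene"); b=capture("top"); s=sense(); print(s["tcp_pos"],s["wrist_force"])
t=cv2.resize(b["color"][195:275,380:475],None,fx=4,fy=4,interpolation=cv2.INTER_CUBIC); u=cv2.resize(a["color"][130:310,190:450],(462,320),interpolation=cv2.INTER_CUBIC)
cv2.imwrite("pics/f.png",np.hstack([t,u])[...,::-1][:, :800])
for n in["glue_bottle","paste_jar","oilstone","driver"]:
  for c in(a,b):
    for m in masks_of(c,n)[:2]: print(n,"sb"[c is b],round(m["confidence"],2),m["box"])
```

```text
[ 0.45133638 -0.0292507   0.17113051] [-0.379487    0.05393444  0.1469608 ]
glue_bottle s 0.85 [243.1, 218.9, 14.8, 30.8]
glue_bottle b 0.58 [259.3, 172.0, 7.5, 14.7]
glue_bottle b 0.58 [241.2, 239.1, 22.5, 18.6]
paste_jar s 0.51 [331.4, 155.9, 16.2, 15.2]
paste_jar s 0.16 [261.7, 279.9, 62.5, 16.9]
paste_jar b 0.67 [388.2, 155.1, 26.3, 20.5]
oilstone s 0.85 [192.6, 252.7, 27.0, 31.6]
oilstone b 0.71 [205.3, 160.2, 29.5, 19.6]
driver s 0.74 [261.3, 283.3, 63.9, 15.6]
driver b 0.57 [220.6, 219.8, 42.1, 33.4]
```

View pics/f.png

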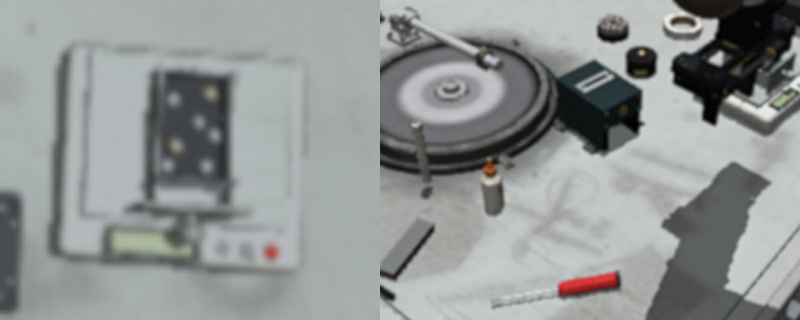

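```bash
python3 -c "
from station import r
print(r.finish_job())"
```

```text
the job is handed in; nothing more can be done
None
```

The job is done and handed in at about 40 s of the 70 s allowed. The hand-in gave no verdict.

- **Latch:** I fed the blade into the hole with no sideways load. It met the sprung tail at about 6 to 7 N, the highest force I read while pushing. The drawer jumped out about 17 mm. I then laid the screwdriver back on the worktop near its starting place.
- **Drawer:** I pulled it by the knob to about 116 mm out and let go. I then took it across its side walls (56 mm between the pads) and set it on the pan. The force reading fell to about zero before I released it.
- **Last checks:** The final pictures show the drawer flat and centred on the pan to within a few mm, with all 7 stones I counted earlier still in it. The screwdriver is lying on the worktop, and the arm is clear of everything. The glue bottle, paste jar and whetstone were found where they were at the start, to within the detector's scatter.
- **Checks that disagreed:**
    - The knob grip read 16 mm on an 18 mm ball, but it held.
    - At the end of the pull, the force and height readings suggested the drawer front was up by 1 to 2 mm. I lowered it before letting go, and no stone was lost.
    - The two cameras put the pan's middle about 5 mm apart, so I used a point between them.
- **Budget:** I viewed 11 pictures, one more than the 10 budgeted.

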